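Load the bench demagnetiser, shut and clamp it, and switch it on

TASK

The bench demagnetiser was left switched on with its lid open: first switch it off by throwing the isolator lever fully over towards the robot, then lay every loose steel ring and key from the bench flat on the floor of its chest, none on top of another. With all of them in, shut the lid fully, turn the clamp knob clockwise to its stop so that its tongue lies over the lid, and only then throw the isolator lever fully away from the robot to switch on. Leave the hammer, the oil bottle and the flange where they are.

Things in the scene. Friction and masses are not known exactly. Their poses are not given: they have to be found in the camera images.
- chest: grey open steel chest, fixed; outside 210 (x) x 260 (y) x 75 mm high, walls 5 mm, black rubber floor inside 8 mm above the bench. Origin: centre of its underside, on the bench. Its x axis points from the front (robot side) to the hinge; turned up to 0.15 rad. At its +y side, near the front, stands a 78 mm high pedestal, 60 x 50 mm, with the clamp, its outer face at y = 202 mm
- lid (a joint): angle (rad) of the aluminium lid (214 x 260 x 8 mm, and a black tab 90 mm wide that stands 21 mm out past the free edge) hinged on the chest's far (+x) rim: 0 = shut, 1.57 = upright, at most 1.7. A stiff friction hinge: it stays where it is left, and takes about 2 to 5 N near its free edge to move
- lid_edge (a point): middle of the lid's free edge (without the tab), on the lid's outer face (the top when shut), 214 mm from the hinge line
- lid_hinge (a point): middle of the lid's hinge line, 105 mm to +x of the chest's origin and 75 mm up (on the lid's under face); the line runs along the chest's y axis, and the position is fixed
- clamp (a joint): angle (rad) of the swing clamp: 0 = free, tongue along the chest's +x, beside the chest; grows clockwise seen from above, to the stop at 1.5, where the tongue lies over the lid (chest's -y direction). Stays where it is left; about 0.06 N m to turn
- clamp_grip (a point): middle of the clamp's black bar-shaped knob, on its upright turning axis; the bar is 66 mm long, 15 mm wide, 34 mm high (20 mm of it below and 14 mm above this point), its length along the tongue. This point is 126 mm above the bench, at (-60, 182) mm in the chest's x, y
- clamp_tip (a point): near the end of the clamp's flat steel tongue, 105 mm from the axis; tongue 22 mm wide, 8 mm thick, its underside 86 mm above the bench
- isolator: grey isolator box beside the chest on the right, fixed; 120 (x) x 85 (y) x 62 mm, turned by up to 0.3 rad. Origin: centre of its underside, on the bench; its x axis points away from the robot, along the swing of the lever
- lever (a joint): angle (rad) of the isolator lever: 0 = off, leaning 0.6 rad from upright towards the box's -x (the robot); 1.2 = on, leaning 0.6 rad to +x (away). Over-centre: past the middle it falls over to its stop by itself; about 1 to 2 N at the tip to throw
- lever_tip (a point): top end of the lever, 112 mm from its pivot; the outer 66 mm is a round black grip 26 mm thick, the rest a steel rod 16 mm thick
- lever_pivot (a point): the lever's pivot, 72 mm above the bench on the box's upright centre line; the pivot axis runs along the box's y
- ring_a: turned steel ring, one of up to two alike: 56 mm outside, 38 mm bore, 24 mm high, lying flat; origin at its centre, z along its axis. May be absent
- ring_b: turned steel ring, one of up to two alike: 56 mm outside, 38 mm bore, 24 mm high, lying flat; origin at its centre, z along its axis. May be absent
- key_a: dark steel machine key (flat bar), one of up to two alike: 24 (x) x 90 (y) x 20 mm (z), lying on its broad face; origin at its centre. May be absent
- key_b: dark steel machine key (flat bar), one of up to two alike: 24 (x) x 90 (y) x 20 mm (z), lying on its broad face; origin at its centre. May be absent
- hammer: bystander: hammer lying on the bench at the far left, handle about along y; origin under its middle
- oil: bystander: yellow bottle 60 mm across, 150 mm high, upright at the left; origin at the centre of its underside
- flange: bystander: steel flange 120 mm across, 36 mm high, on the bench at the right near the robot; origin at the centre of its underside
There are look-alikes about, which are no part of the job. What is shaped like the isolator but red is not meant.

How it is judged:
By the outcome, as a careful person would: the job done as asked, in the order asked, and still so for the second after the job is handed in, with the robot touching nothing.
Of ring_a, ring_b, key_a, key_b only 2 to 4 are there at a start; the rules pass over those that are not, and their reading is None.
At some moment in a run one of ring_a, ring_b, key_a, key_b may be knocked a few centimetres aside while the robot is not near it.
Once in a run the grip may slacken for a moment while it holds something.
It also fails if it takes over 210 s, if anything falls off the work surface, if the arm or the gripper's body presses on something with over 40 N, if the wrist force passes 120 N, or if a joint passes its speed limit or range.

ROBOT

A 6-joint arm with a two-finger parallel gripper is mounted at the origin on the work surface. World frame = base frame: x ahead of the robot, y to its left, z up, the work surface at z = 0. Lengths are in mm, angles in rad, forces in N, time in s.
With the tool pointing down it reaches from about 275 to 750 mm from the base axis. Payload 10.2 kg.
Tool frame: the origin (TCP) lies midway between the tips of the shut fingers; the grasp point (between the pads) lies grasp_offset behind it (grasp_offset is the distance from the TCP to the grasp point, in mm); x points along the fingers, z is the direction in which the jaws open and shut, and the axes are right-handed (so a half turn about x gives the same grasp; the last joint's range is limited). The gripper opens to 85 mm and grips with 20 to 120 N. Pads are 22 mm wide; open, the fingers measure 114 mm over their backs; the gripper's body (76 mm by 85 mm) begins 54 mm behind the grasp point. The pads swing forward as they close: fully open they stand 13 mm farther back than shut.
Start: joints at [-0.223, 0.313, 1.498, -0, 1.331, -0.223], TCP at [525.006, -0.013, 231.294] pointing down, gripper open.
Joint ranges: [-2.94, 2.94], [-0.97, 2.17], [0.19, 2.56], [-1.23, 4.37], [0.02, 3.11], [-2.88, 2.88]. Speed limits (rad/s): [2.39, 2.39, 3.01, 3.14, 3.14, 3.14].

INTERFACE

Orientations are given as a unit quaternion [w, x, y, z].
In Python, from rig import sense, capture, calibration, finish_job, grasp_offset gives the robot as it stands.
- The arm moves only by the shell command python3 -m jog 'ROWS' [FORCE]. ROWS is JSON, a list of rows, each an object with "linear": the shift along the tool's x, y, z scaled (see below), a list of three; "rotation": the turn, a rotation vector about the tool's x, y, z scaled (see below), a list of three; "grip": the finger opening in mm, from 0 to 85.4. A call has 1 to 20 rows; each row is the pose to reach, as a shift and turn from the pose measured when the call began, along the tool's axes at that moment; what a row does not reach only later rows make up. The controller multiplies each number of a shift by 0.3 m and each number of a turn by 0.5 rad. A row lasts 1/12 s, in which the tool goes at most 41.7 mm and 7.16 degrees, less where a joint would pass 70% of its speed; a pose out of reach is approached as far as the arm can. A call with a number of a shift or a turn outside -1 to 1 is refused whole. A call with a gripper value outside its range is refused whole. The fingers move at their own pace and stop on an object; FORCE is the grip in N (left out, the last holds). Time passes only in rows, so rows that repeat a pose let the fingers close. It gives the time, the measured TCP pose, the force and the opening at its end, in the units of the state.
- sense(): the state, without advancing time (a new reading comes with each control period).
- capture(name): name is "scene" or "side" or "wrist"; returns (picture, depth): 420x560x3 uint8, red, green, blue; 420x560 float32, mm along the optical axis (not along the pixel's ray), 0 where there is no reading.
- calibration(name): a dict with "intrinsics" (3x3 intrinsics, pixels), "dist" ([k1, k2, p1, p2, k3] as OpenCV has them; the pictures are not rectified), "world_from_camera" (4x4, takes a point from camera to world coordinates). Camera axes: x right, y up, looking along -z (the intrinsics and any distortion apply to the point x, -y, -z); pixel columns grow to the right and rows downward; lengths in mm; the calibration is good to about 2 mm. A picture is of the moment at which its call begins: read the wrist's pose just before it. calibration takes no time and is no camera call; for the wrist camera it gives the pose at the moment of the call.
- finish_job(): hands the job in, once; it reports no verdict.
The state is a dict: "time_s": time; "joints": joint angles; "dq": joint speeds; "tau": joint torques, N m; "eef_pos": TCP position; "ee_rot": TCP orientation; "force": force on the tool from outside, world axes, zero at the start; "wrist_torque": the same for the moment, N m; "grip_width": opening from 0.0 (shut) to 1.0 (fully open).
Only numpy, scipy, OpenCV 4.12 (cv2) and the standard library are available. Lean on these libraries where they do the work, as an engineer would, in place of code of your own. Each camera call takes 0.05 s, during which the arm holds its last target.

## Working session

There is one attempt and no reset: what is moved stays moved. The work goes in short steps, Python scripts to look and compute and a shell command to move; the robot and the scene stay as the last step left them, time stands still between calls to the robot, and variables do not carry over. Pictures are saved under pics/ and viewed, and the job is handed in when it is done.

```bash
ls; mkdir -p pics; python3 - <<'E'
from rig import sense,capture,calibration,grasp_offset
import cv2,numpy as np
s=sense();print({k:np.round(v,3).tolist() for k,v in s.items()});print(grasp_offset)
for n in ["scene","side","wrist"]:
    c=calibration(n);p,d=capture(n)
    cv2.imwrite(f"pics/{n}0.png",p[:,:,::-1]);np.save(f"pics/{n}0d.npy",d)
    print(n,np.round(c["intrinsics"],1).tolist(),np.round(c["dist"],4).tolist(),np.round(c["world_from_camera"],3).tolist())
E
```

```text
pics
{'time_s': 0.0, 'joints': [-0.223, 0.313, 1.498, -0.0, 1.331, -0.223], 'dq': [-0.001, 0.002, -0.0, 0.001, 0.001, 0.0], 'tau': [-0.001, -41.226, -25.974, -0.0, 0.004, -0.0], 'eef_pos': [524.728, 0.053, 230.732], 'ee_rot': [0.707, 0.0, 0.708, 0.0], 'force': [-0.196, 0.418, -0.693], 'wrist_torque': [0.008, 0.027, -0.012], 'grip_width': 1.002}
18.700000000000003
scene [[392.3, 0.0, 280.1], [0.0, 392.3, 215.9], [0.0, 0.0, 1.0]] [-0.0288, 0.0, 0.0, 0.0, 0.0] [[0.101, -0.829, 0.55, 1112.081], [0.995, 0.092, -0.043, 19.51], [-0.015, 0.551, 0.834, 997.385], [0.0, 0.0, 0.0, 1.0]]
side [[475.7, 0.0, 276.0], [0.0, 475.7, 206.1], [0.0, 0.0, 1.0]] [-0.1604, 0.0, 0.0, 0.0, 0.0] [[-0.755, 0.508, -0.415, -94.006], [-0.656, -0.577, 0.487, 814.899], [0.008, 0.64, 0.768, 1288.588], [0.0, 0.0, 0.0, 1.0]]
wrist [[356.7, 0.0, 279.3], [0.0, 356.7, 212.7], [0.0, 0.0, 1.0]] [0.0153, 0.0, 0.0, 0.0, 0.0] [[1.0, -0.0, 0.001, 525.116], [-0.0, 0.957, 0.292, 73.938], [-0.001, -0.292, 0.957, 373.049], [0.0, 0.0, 0.0, 1.0]]
```

View pics/scene0.png

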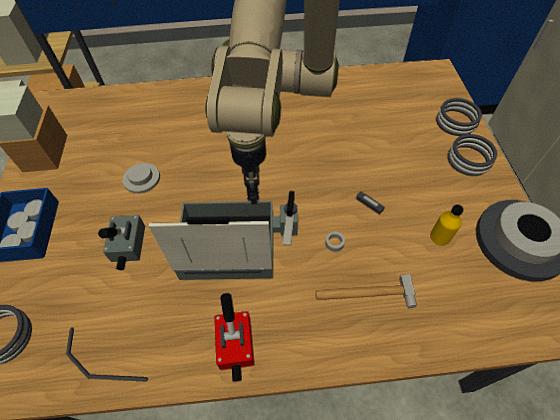

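View pics/side0.png

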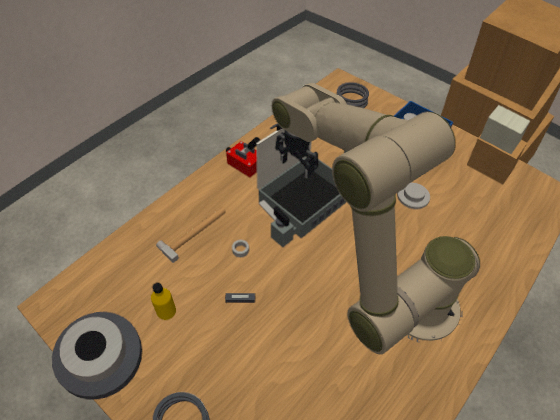

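View pics/wrist0.png

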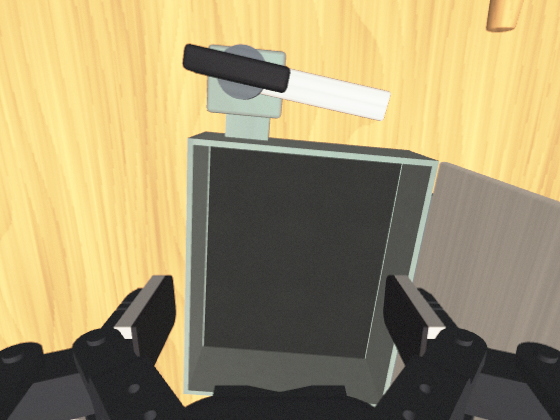

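The scene view shows a grey isolator at (125,240), a red look-alike at (235,335), the chest at (228,240), a ring at (335,241), a key at (370,202), oil at (445,228), the hammer at (365,293) and the flange at (141,178). I'll enlarge a few areas to confirm these and look for hidden parts.

```bash
cat > h.py <<'E'
from rig import sense,capture,calibration,grasp_offset
import cv2,numpy as np
from scipy.spatial.transform import Rotation as R
def und(c,uv):
    K=np.array(c["intrinsics"]);D=np.array(c["dist"],float)
    return cv2.undistortPoints(np.array(uv,float).reshape(-1,1,2),K,D).reshape(-1,2)
def plane(c,uv,z):
    T=np.array(c["world_from_camera"]);n=und(c,uv)
    d=np.c_[n[:,0],-n[:,1],-np.ones(len(n))]@T[:3,:3].T;o=T[:3,3]
    return o+d*((z-o[2])/d[:,2])[:,None]
def cloud(c,d):
    T=np.array(c["world_from_camera"]);h,w=d.shape
    v,u=np.mgrid[:h,:w];n=und(c,np.c_[u.ravel(),v.ravel()])
    p=np.c_[n[:,0],-n[:,1],-np.ones(len(n))]*d.ravel()[:,None]
    return (p@T[:3,:3].T+T[:3,3]).reshape(h,w,3)
def proj(c,P):
    T=np.linalg.inv(np.array(c["world_from_camera"]));q=np.atleast_2d(P)@T[:3,:3].T+T[:3,3]
    q=q*[1,-1,-1]
    return cv2.projectPoints(q,np.zeros(3),np.zeros(3),np.array(c["intrinsics"]),np.array(c["dist"],float))[0].reshape(-1,2)
def rm():
    w,x,y,z=sense()["ee_rot"];return R.from_quat([x,y,z,w])
def to(pos,yaw=None,Rt=None):
    """pos of TCP -> rows numbers. yaw= rotation of z(jaw) axis in world w/ tool down"""
    s=sense();r=rm();p=np.array(s["eef_pos"])
    lin=r.inv().apply(np.array(pos)-p)/300
    if Rt is None and yaw is not None:
        j=np.array([np.cos(yaw),np.sin(yaw),0]);x=np.array([0,0,-1.]);Rt=R.from_matrix(np.c_[x,np.cross(j,x),j])
    rot=(r.inv()*Rt).as_rotvec()/0.5 if Rt is not None else np.zeros(3)
    print("lin",lin.round(4).tolist(),"rot",rot.round(4).tolist(),"steps lin %.1f rot %.1f"%(np.linalg.norm(lin)*300/41.7,np.degrees(np.linalg.norm(rot)*.5)/7.16))
def snap(n,name):
    c=calibration(n);p,d=capture(n);cv2.imwrite(f"pics/{name}.png",p[:,:,::-1]);np.save(f"pics/{name}d.npy",d);return c,p,d
def st():
    s=sense();print("t",s["time_s"],"pos",np.round(s["eef_pos"],1).tolist(),"x",rm().as_matrix()[:,0].round(3).tolist(),"z",rm().as_matrix()[:,2].round(3).tolist(),"F",np.round(s["force"],1).tolist(),"g",round(s["grip_width"],3),"q",np.round(s["joints"],2).tolist())
E
python3 - <<'E'
import cv2,numpy as np
a=cv2.imread("pics/scene0.png");b=cv2.imread("pics/side0.png")
A=cv2.resize(a[190:290,80:210],None,fx=3,fy=3,interpolation=2);B=cv2.resize(a[170:270,270:400],None,fx=3,fy=3,interpolation=2)
C=cv2.resize(b[120:220,290:420],None,fx=3,fy=3,interpolation=2);D=cv2.resize(b[220:320,180:310],None,fx=3,fy=3,interpolation=2)
cv2.imwrite("pics/crop0.png",np.vstack([np.hstack([A,B]),np.hstack([C,D])]))
from h import *
for n in ["scene","side"]:
    P=cloud(calibration(n),np.load(f"pics/{n}0d.npy"));print(n)
    for u,v in ([(335,235),(370,202),(110,232),(104,232),(121,262),(125,245),(141,172),(228,300-75)] if n=="scene" else [(240,246),(240,297),(415,193)]): print(u,v,P[v,u].round(0))
E
```

```text
scene
335 235 [547. 222.  13.]
370 202 [447. 347.  20.]
110 232 [ 557. -372.  153.]
104 232 [ 562. -383.  164.]
121 262 [ 581. -383.   36.]
125 245 [ 545. -366.   64.]
141 172 [ 262. -358.   37.]
228 225 [652. -58. 284.]
side
240 246 [581. 204.  -4.]
240 297 [440. 350.  18.]
415 193 [ 249. -351.   38.]
```

View pics/crop0.png

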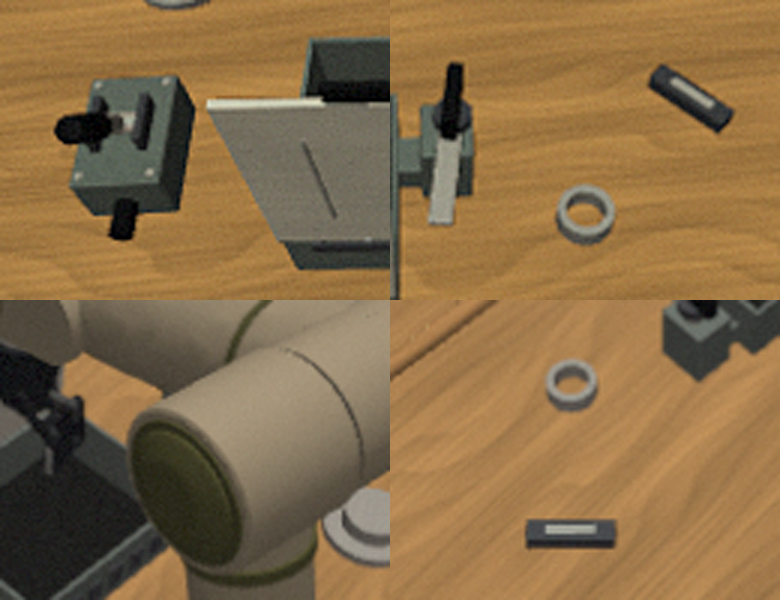

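The grey isolator at scene (125,240) is the one meant, since the other, at (235,335), is red. Its grip tip is at about (100,232). I also see one ring and one key. Next I'll measure the geometry.

```bash
python3 - <<'E'
from h import *
cs=calibration("scene");P=cloud(cs,np.load("pics/scene0d.npy"));I=cv2.imread("pics/scene0.png")
def rect(m,P,name):
    q=P[m][:,:2].astype(np.float32);r=cv2.minAreaRect(q);print(name,m.sum(),np.round(r[0],1),np.round(r[1],1),round(r[2],1),"z",P[m][:,2].mean().round(1));return r
x,y,z=P[...,0],P[...,1],P[...,2]
near=(abs(x-545)<110)&(abs(y+366)<90)
rect(near&(z>57)&(z<67),P,"iso top")
dark=(I.max(2)<45)&near&(z>85)
q=P[dark];print("grip",dark.sum(),q.mean(0).round(1),q[q[:,2].argsort()[-15:]].mean(0).round(1))
# lever axis points
for lo in range(80,180,15):
    m=near&(z>lo)&(z<lo+15)
    if m.sum(): print(lo,m.sum(),P[m].mean(0).round(1))
# box top corners via pixels colour: 
# chest from wrist
cw=calibration("wrist");W=cloud(cw,np.load("pics/wrist0d.npy"));x,y,z=W[...,0],W[...,1],W[...,2]
m=(z>70)&(z<79)&(x<700)&(y<130)&(np.arange(420)[:,None]<300)
rect(m,W,"rim")
print("floor",np.median(z[200:300,250:350]))
# lid in scene
x,y,z=P[...,0],P[...,1],P[...,2]
m=(z>90)&(x>560)&(x<800)&(abs(y)<200)&(np.arange(560)[None,:]<275)&(I.min(2)>90)
q=P[m];c=q.mean(0);u,s,v=np.linalg.svd(q-c,full_matrices=0);print("lid n",v[2].round(3),"c",c.round(1),"zmax",q[:,2].max(), q[q[:,2].argsort()[-50:]].mean(0).round(1))
# ring, key
for n,P,(u0,v0) in [("ring",P,(335,241)),("key",P,(370,202))]:
    m=np.zeros(z.shape,bool);m[v0-20:v0+20,u0-20:u0+20]=1;m&=(P[...,2]>8)&(P[...,2]<35)
    r=rect(m,P,n)
E
```

```text
iso top 808 [ 501.2 -382.5] [ 85.  121.8] 86.3 z 61.9
grip 160 [ 554.2 -379.7  150. ] [ 558.6 -384.7  168.6]
80 103 [ 501.1 -375.2   83.6]
95 8 [ 518.7 -379.9   99.6]
110 15 [ 533.5 -375.2  119.2]
125 25 [ 541.7 -375.2  133.1]
140 29 [ 552.9 -375.1  147.6]
155 92 [ 562.4 -383.6  163.3]
170 4 [ 557.5 -384.1  170.3]
rim 5861 [550.5  -2.3] [224.2 211.4] 84.8 z 75.4
floor 7.634108950841352
lid n [ 0.978 -0.04   0.207] c [645.3 -75.7 225.5] zmax 526.2742084117045 [564.7  44.4 521.8]
ring 222 [567.9 218.3] [53.5 54.6] 47.2 z 21.3
key 237 [443.2 348.7] [86.8 27.4] 41.2 z 19.2
```

```bash
python3 -m jog '[{"linear":[0,-1,-0.1],"rotation":[0,0,0],"grip":0},{"linear":[0,-1,-0.1],"rotation":[0,0,0],"grip":0},{"linear":[0,-1,-0.1],"rotation":[0,0,0],"grip":0},{"linear":[0,-1,-0.1],"rotation":[0,0,0],"grip":0},{"linear":[0,-1,-0.1],"rotation":[0,0,0],"grip":0},{"linear":[0,-1,-0.1],"rotation":[0,0,0],"grip":0},{"linear":[0,-1,-0.1],"rotation":[0,0,0],"grip":0},{"linear":[0,-1,-0.1],"rotation":[0,0,0],"grip":0},{"linear":[0,-1,-0.1],"rotation":[0,0,0],"grip":0},{"linear":[0,-1,-0.1],"rotation":[0,0,0],"grip":0}]' 40
python3 - <<'E'
from h import *
st();to([620,-388,231]);
for n in ["scene","side","wrist"]:snap(n,n+"1")
a=[cv2.imread(f"pics/{n}1.png") for n in ["scene","side"]]
cv2.imwrite("pics/m1.png",cv2.resize(np.vstack(a),(400,600)))
E
```

```text
time_s: 0.98
eef_pos: [494.7, -299.6, 230.4]
ee_rot: [0.707, 0.001, 0.708, 0.0]
force: [-0.1, -0.0, -0.1]
grip_width: 0.003
t 0.9833 pos [494.7, -299.6, 230.4] x [-0.001, 0.001, -1.0] z [1.0, -0.001, -0.001] F [-0.1, -0.0, -0.1] g 0.003 q [-0.75, 0.43, 1.33, -0.0, 1.38, -0.75]
lin [-0.0029, -0.2945, 0.4177] rot [0.0, 0.0, 0.0] steps lin 3.7 rot 0.0
```

View pics/side1.png

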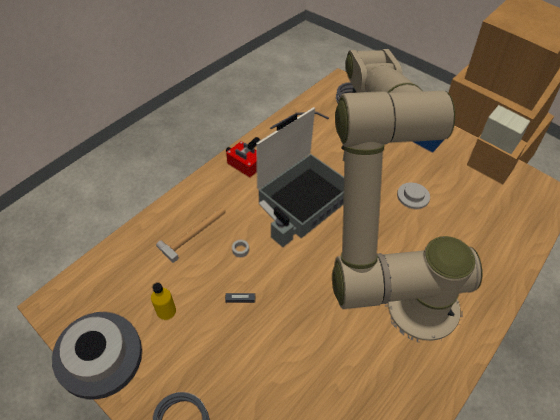

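View pics/scene1.png

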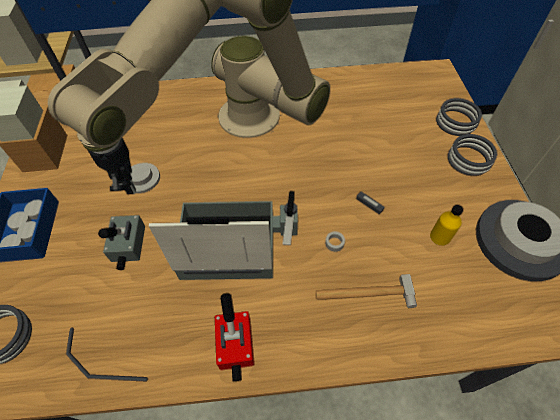

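View pics/wrist1.png

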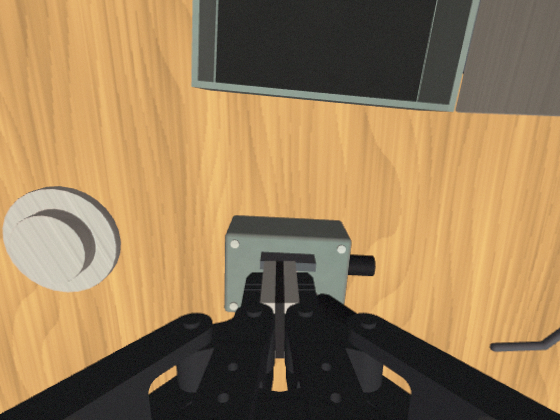

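The bench holds only one ring, at scene (335,241), and one key, at (370,202). The isolator lever is in the ON position. I'll move past it and throw it towards the robot.

```bash
python3 -m jog '[{"linear":[0,-0.295,0.42],"rotation":[0,0,0],"grip":0},{"linear":[0,-0.295,0.42],"rotation":[0,0,0],"grip":0},{"linear":[0,-0.295,0.42],"rotation":[0,0,0],"grip":0},{"linear":[0,-0.295,0.42],"rotation":[0,0,0],"grip":0},{"linear":[0,-0.295,0.42],"rotation":[0,0,0],"grip":0},{"linear":[0.275,-0.295,0.42],"rotation":[0,0,0],"grip":0},{"linear":[0.275,-0.295,0.42],"rotation":[0,0,0],"grip":0},{"linear":[0.275,-0.295,0.42],"rotation":[0,0,0],"grip":0},{"linear":[0.275,-0.295,0.42],"rotation":[0,0,0],"grip":0}]'
python3 - <<'E'
from h import *
st();to([490,-385,148]);snap("scene","scene2")
a=cv2.imread("pics/scene2.png");cv2.imwrite("pics/c2.png",cv2.resize(a[150:300,50:250],None,fx=4,fy=4))
E
```

```text
time_s: 1.88
eef_pos: [621.1, -385.0, 147.8]
ee_rot: [0.706, -0.0, 0.708, 0.002]
force: [-0.9, -0.4, 1.5]
grip_width: 0.006
t 1.8833 pos [621.1, -385.0, 147.8] x [-0.004, 0.003, -1.0] z [1.0, 0.003, -0.004] F [-0.9, -0.4, 1.5] g 0.006 q [-0.71, 0.86, 0.83, -0.0, 1.46, -0.72]
lin [0.001, 0.0014, -0.4369] rot [0.0, 0.0, 0.0] steps lin 3.1 rot 0.0
```

View pics/c2.png

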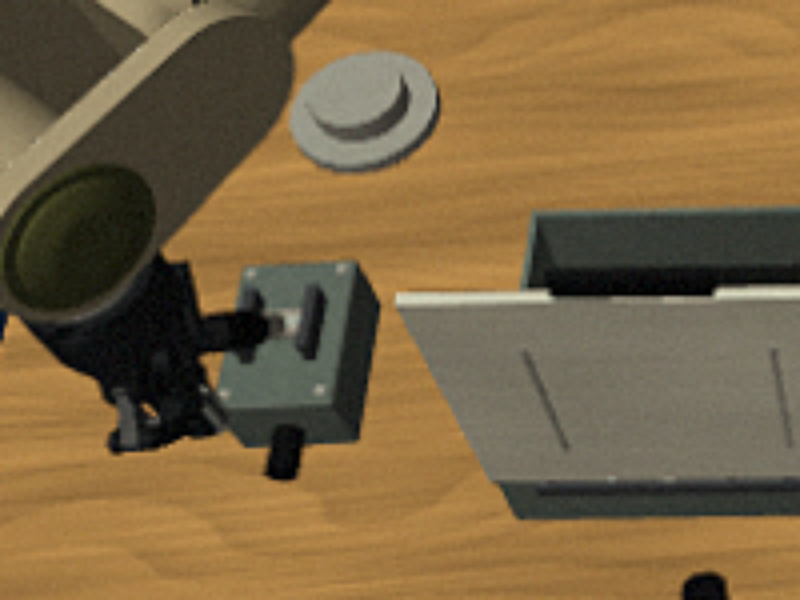

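The shut fingers are at about (110,255), on the far side of the lever, with no contact yet. I'll push it towards the robot in small steps.

```bash
python3 -m jog '[{"linear":[0,0,-0.05],"rotation":[0,0,0],"grip":0},{"linear":[0,0,-0.1],"rotation":[0,0,0],"grip":0},{"linear":[0,0,-0.15],"rotation":[0,0,0],"grip":0},{"linear":[0,0,-0.2],"rotation":[0,0,0],"grip":0},{"linear":[0,0,-0.25],"rotation":[0,0,0],"grip":0},{"linear":[0,0,-0.3],"rotation":[0,0,0],"grip":0},{"linear":[0,0,-0.35],"rotation":[0,0,0],"grip":0},{"linear":[0,0,-0.4],"rotation":[0,0,0],"grip":0},{"linear":[0,0,-0.44],"rotation":[0,0,0],"grip":0},{"linear":[0,0,-0.44],"rotation":[0,0,0],"grip":0},{"linear":[0,0,-0.40],"rotation":[0,0,0],"grip":0},{"linear":[0,0,-0.40],"rotation":[0,0,0],"grip":0}]'
python3 - <<'E'
from h import *
st();snap("scene","scene3")
a=cv2.imread("pics/scene3.png");cv2.imwrite("pics/c3.png",cv2.resize(a[150:300,50:250],None,fx=4,fy=4))
E
```

```text
time_s: 2.93
eef_pos: [510.0, -390.0, 174.6]
ee_rot: [0.717, -0.011, 0.697, -0.008]
force: [-1.5, 20.2, 96.5]
grip_width: 0.001
t 2.9333 pos [510.0, -390.0, 174.6] x [0.029, -0.027, -0.999] z [1.0, 0.005, 0.029] F [-1.5, 20.2, 96.5] g 0.001 q [-0.84, 0.59, 1.23, 0.0, 1.28, -0.84]
```

View pics/c3.png

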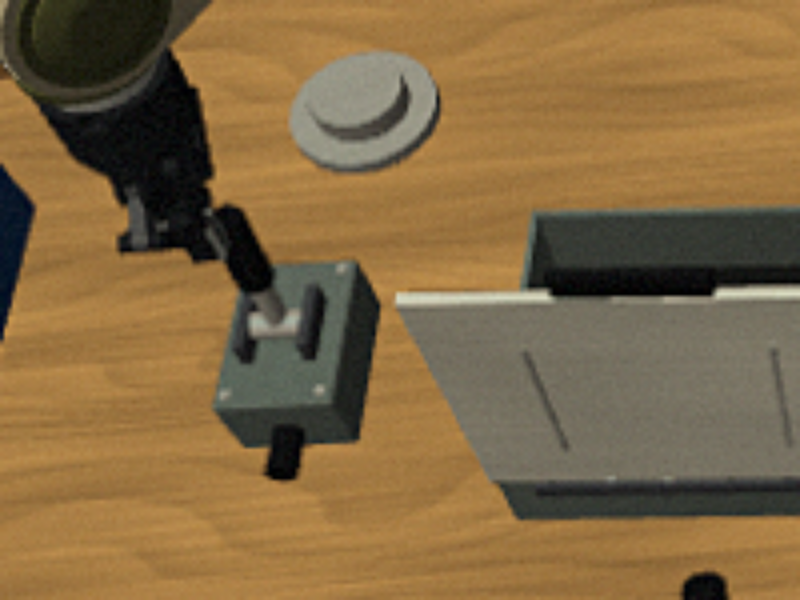

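The wrist force is 96 N upwards, so I'll lift straight off before doing anything else.

```bash
python3 -m jog '[{"linear":[-0.1,0,0],"rotation":[0,0,0],"grip":0},{"linear":[-0.2,0,0],"rotation":[0,0,0],"grip":0},{"linear":[-0.25,0,0.0],"rotation":[0,0,0],"grip":0}]'
python3 - <<'E'
from h import *
st();c,p,d=snap("scene","scene4")
print(proj(c,[[438,-378,164],[501,-382,184]]).round(0))
a=cv2.imread("pics/scene4.png");cv2.imwrite("pics/c4.png",cv2.resize(a[150:300,50:250],None,fx=4,fy=4))
E
```

```text
time_s: 3.23
eef_pos: [509.3, -388.6, 261.0]
ee_rot: [0.721, -0.016, 0.693, -0.012]
force: [-0.2, -0.2, 0.4]
grip_width: -0.002
t 3.2333 pos [509.3, -388.6, 261.0] x [0.041, -0.039, -0.998] z [0.999, 0.007, 0.04] F [-0.2, -0.2, 0.4] g -0.002 q [-0.84, 0.53, 1.11, 0.0, 1.45, -0.84]
[[113. 193.]
 [105. 208.]]
```

View pics/c4.png

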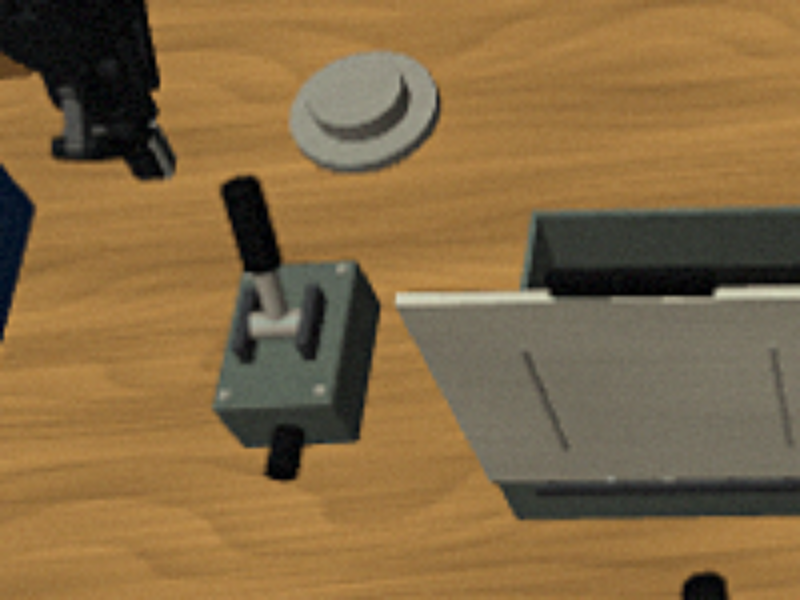

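```bash
python3 - <<'E'
from h import *
P=cloud(calibration("scene"),np.load("pics/scene4d.npy"));I=cv2.imread("pics/scene4.png")
x,y,z=P[...,0],P[...,1],P[...,2];near=(x>400)&(x<600)&(abs(y+380)<40)
for lo in range(80,190,15):
    m=near&(z>lo)&(z<lo+15)
    m[:195-5]=m[:190]&(0==1)
    if m.sum(): print(lo,m.sum(),P[m].mean(0).round(1))
# chest rim from wrist1 using combined; from scene: iso
cw=calibration("wrist")
W0=np.load("pics/wrist0d.npy")
# chest points: rim colour from scene cloud
m=(z>71)&(z<79)&(x>420)&(x<700)&(y>-160)&(y<140)
r=cv2.minAreaRect(P[m][:,:2].astype(np.float32));print(r)
a=P[m];print("front rim", [a[(abs(a[:,1]-yy)<5)&(a[:,0]<560)].mean(0).round(1).tolist() for yy in (-100,-50,0,50,100)])
print("side rims",[(xx,a[(abs(a[:,0]-xx)<5)&(a[:,1]>60)].mean(0).round(1).tolist(),a[(abs(a[:,0]-xx)<5)&(a[:,1]<-60)].mean(0).round(1).tolist()) for xx in (480,520,560)])
k=(z>88)&(z<140)&(x>430)&(x<620)&(y>120)&(y<230)
print("clamp tongue",cv2.minAreaRect(P[k&(z<102)][:,:2].astype(np.float32)))
print("knob top",cv2.minAreaRect(P[k&(z>125)][:,:2].astype(np.float32)), P[k&(z>125)].mean(0))
m=(z>110)&(z<320)&(x>600)&(x<760)&(abs(y)<150)&(np.arange(560)[None,:]<276)&(np.arange(560)[None,:]>150)&(np.arange(420)[:,None]>215)
q=P[m];c=q.mean(0);u,s,v=np.linalg.svd(q-c,full_matrices=0);print("lid",v[2],c,q[:,2].max(),s/len(q)**.5)
t=q[q[:,2]>q[:,2].max()-12];print(t.mean(0),np.ptp(t,axis=0))
E
```

```text
80 158 [ 501.  -383.    83.9]
95 31 [ 492.3 -381.1  102.3]
110 29 [ 485.3 -378.9  118.7]
125 53 [ 480.4 -378.4  133. ]
140 49 [ 474.3 -378.9  147.7]
155 58 [ 465.6 -378.   163. ]
170 41 [ 460.3 -379.3  173. ]
((551.532958984375, -28.504714965820312), (280.1640319824219, 225.23707580566406), 85.27740478515625)
front rim [[437.7, -100.8, 74.2], [441.1, -49.0, 74.6], [446.9, -0.9, 74.9], [467.4, 46.5, 75.3], [521.4, 104.1, 77.3]]
side rims [(480, [480.1, 74.6, 76.8], [nan, nan, nan]), (520, [520.5, 84.6, 76.8], [nan, nan, nan]), (560, [nan, nan, nan], [nan, nan, nan])]
clamp tongue ((0.0, 0.0), (0.0, 0.0), 0.0)
knob top ((0.0, 0.0), (0.0, 0.0), 0.0) [nan nan nan]
lid [ 0.99575695 -0.08612252  0.03241917] [653.97542269 -62.24882421 218.72642395] 313.08613193637586 [58.01365961 50.95781783  6.87698295]
[647.09549564 -98.13398587 307.70886384] [17.37427456 89.13029134 11.91184815]<stdin>:15: RuntimeWarning: Mean of empty slice.
  ret = um.true_divide(
<stdin>:18: RuntimeWarning: Mean of empty slice.
```

```bash
python3 - <<'E'
from h import *
st();c,p,d=snap("scene","scene5")
P=cloud(c,d);x,y,z=P[...,0],P[...,1],P[...,2];near=(x>400)&(x<600)&(abs(y+380)<40)
for lo in range(80,190,15):
    m=near&(z>lo)&(z<lo+15)
    m[:185]=False
    if m.sum(): print(lo,m.sum(),P[m].mean(0).round(1))
print(z[near&(np.arange(420)[:,None]>187)].max())
for th in (.6,.5,.4,.3,0,-.6):
  e=np.array([-np.cos(-.065)*np.sin(th),-np.sin(-.065)*np.sin(th),np.cos(th)])
  print(th,proj(c,[np.array([501,-382.5,72])+112*e, np.array([501,-382.5,72])+46*e]).round(1).tolist())
a=cv2.imread("pics/scene5.png");cv2.imwrite("pics/c5.png",cv2.resize(a[170:270,60:190],None,fx=6,fy=6))
E
```

```text
t 3.2833 pos [509.4, -389.0, 261.8] x [0.042, -0.04, -0.998] z [0.999, 0.007, 0.041] F [0.3, -0.5, 2.9] g 0.0 q [-0.84, 0.53, 1.11, 0.0, 1.45, -0.84]
80 164 [ 500.7 -383.5   83.9]
95 35 [ 486.7 -381.4  102.4]
110 39 [ 477.5 -378.4  119. ]
125 59 [ 469.8 -378.2  132.3]
140 62 [ 459.9 -378.1  147.6]
155 61 [ 450.1 -378.5  163.1]
170 2 [ 451.  -379.2  170.6]
355.39391037117696
0.6 [[112.3, 192.4], [117.0, 215.2]]
0.5 [[110.8, 194.0], [116.4, 215.9]]
0.4 [[109.4, 196.0], [115.8, 216.8]]
0.3 [[108.0, 198.3], [115.3, 217.8]]
0 [[104.6, 207.6], [114.0, 221.6]]
-0.6 [[102.3, 232.8], [113.2, 231.3]]
```

View pics/c5.png

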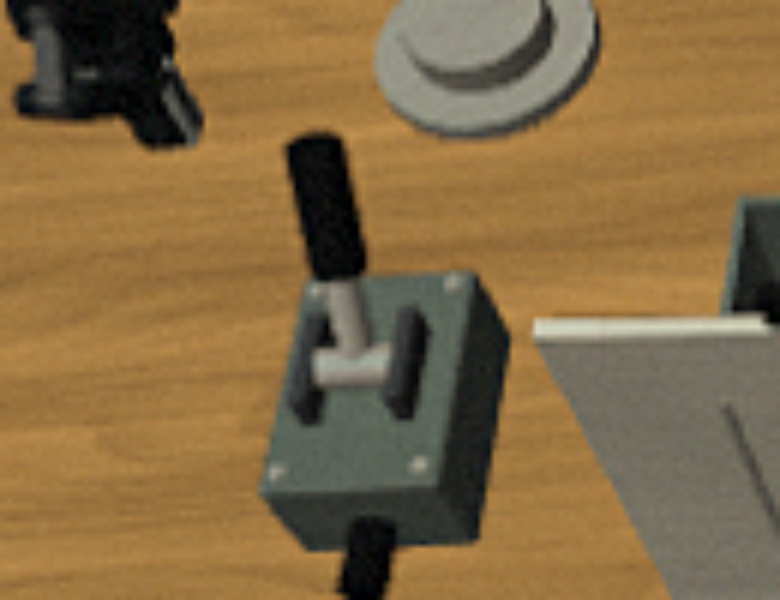

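The lever is at the off stop: its tip is at scene (112,193), matching the prediction for 0.6 rad. Now I'll get the chest, ring and key poses.

```bash
python3 - <<'E'
from h import *
import json
# wrist calibrations reconstructed: start pose and pose at wrist1 -> use printed start calib, offset for wrist1
c=calibration("wrist");K=c["intrinsics"]
T0=np.array([[1,0,.001,525.116],[0,.957,.292,73.938],[-.001,-.292,.957,373.049],[0,0,0,1]])
c0=dict(c);c0["world_from_camera"]=T0
T1=T0.copy();T1[:3,3]+=np.array([494.7-524.9,-299.6-0.05,-.3]);c1=dict(c);c1["world_from_camera"]=T1
print(plane(c0,[[190,138],[437,160],[184,392]],75).round(1).tolist())
print(plane(c1,[[193,86],[455,110]],75).round(1).tolist())
print("knob/tongue",plane(c0,[[183,57],[290,80]],140).round(1).tolist(),plane(c0,[[387,105]],94).round(1).tolist())
# cloud-based for wrist1
for cc,n in ((c0,"wrist0"),(c1,"wrist1")):
    W=cloud(cc,np.load(f"pics/{n}d.npy"));m=(W[...,2]>70)&(W[...,2]<80)&(W[...,0]<665)&(W[...,1]<128);m[250:]=0
    q=W[m];print(n,cv2.minAreaRect(q[:,:2].astype(np.float32)),q[:,1].min(),q[:,1].max())
    m=(W[...,2]>136)&(W[...,2]<145);m[250:]=0
    q=W[m]
    if len(q):print("knob",cv2.minAreaRect(q[:,:2].astype(np.float32)),q[:,2].mean())
    m=(W[...,2]>90)&(W[...,2]<98)&(W[...,1]>100);m[250:]=0;q=W[m]
    if len(q):print("tongue",cv2.minAreaRect(q[:,:2].astype(np.float32)),q[:,2].mean())
# ring/key via colour in both views onto plane
for n in("scene","side"):
    cc=calibration(n);P=cloud(cc,np.load("pics/"+("scene5" if n=="scene" else "side1")+"d.npy"))
    for nm,ctr,top in (("ring",(568,218),24),("key",(443,349),20)):
        m=(abs(P[...,0]-ctr[0])<60)&(abs(P[...,1]-ctr[1])<60)&(P[...,2]>top-6)&(P[...,2]<top+8)
        r=cv2.minAreaRect(P[m][:,:2].astype(np.float32));print(n,nm,m.sum(),np.round(r[0],1),np.round(r[1],1),round(r[2],1),P[m][:,2].mean().round(1))
E
```

```text
[[451.7, 47.0, 75.0], [656.1, 28.9, 75.0], [427.1, -209.4, 75.0]]
[[426.9, -212.5, 75.0], [634.8, -230.8, 75.0]]
knob/tongue [[467.1, 100.6, 140.0], [531.5, 87.8, 140.0]] [[605.3, 72.9, 94.0]]
wrist0 ((554.4573974609375, 23.91625213623047), (171.5947265625, 214.75628662109375), 84.9770736694336) -52.62207470689333 116.62112829542109
knob ((570.3244018554688, 57.606040954589844), (50.90475845336914, 226.40475463867188), 57.06211853027344) 139.37297486977891
wrist1 ((533.5980224609375, -184.09072875976562), (79.39205932617188, 212.45611572265625), 85.3353042602539) -232.2941886570871 -152.5330590554117
knob ((635.5440063476562, -200.51292419433594), (63.51202392578125, 3.676860809326172), 86.10408782958984) 140.53755656390018
scene ring 164 [566.9 218.3] [53.3 55.5] 56.9 23.8
scene key 206 [442.9 348.2] [86.9 28.2] 41.0 20.2
side ring 109 [565.7 218.5] [51.  56.1] 74.9 22.4
side key 234 [441.2 349.3] [91.3 28.3] 40.5 18.8
```

```bash
python3 - <<'E'
from h import *
to([470,-130,240],yaw=0);to([470,-130,240],yaw=-0.86)
E
```

```text
lin [0.0231, 0.8648, -0.1268] rot [0.0114, 0.0777, 0.0743] steps lin 6.3 rot 0.4
lin [0.0231, 0.8648, -0.1268] rot [1.731, 0.1049, 0.0362] steps lin 6.3 rot 6.9
```

```bash
python3 -m jog '[{"linear":[0.02,0.865,-0.13],"rotation":[0.01,0.08,0.07],"grip":85},{"linear":[0.02,0.865,-0.13],"rotation":[0.01,0.08,0.07],"grip":85},{"linear":[0.02,0.865,-0.13],"rotation":[0.01,0.08,0.07],"grip":85},{"linear":[0.02,0.865,-0.13],"rotation":[0.01,0.08,0.07],"grip":85},{"linear":[0.02,0.865,-0.13],"rotation":[0.01,0.08,0.07],"grip":85},{"linear":[0.02,0.865,-0.13],"rotation":[0.01,0.08,0.07],"grip":85},{"linear":[0.02,0.865,-0.13],"rotation":[0.01,0.08,0.07],"grip":85},{"linear":[0.02,0.865,-0.13],"rotation":[0.01,0.08,0.07],"grip":85}]'
python3 - <<'E'
from h import *
st();to([450,160,230],yaw=0)
E
```

```text
time_s: 4.0
eef_pos: [468.9, -127.4, 242.5]
ee_rot: [0.708, -0.003, 0.707, 0.0]
force: [0.2, -0.8, 0.2]
grip_width: 0.991
t 4.0 pos [468.9, -127.4, 242.5] x [0.001, -0.003, -1.0] z [1.0, 0.004, 0.001] F [0.2, -0.8, 0.2] g 0.991 q [-0.51, 0.22, 1.59, -0.0, 1.33, -0.51]
lin [0.0386, 0.9585, -0.059] rot [0.0086, 0.0027, 0.0065] steps lin 6.9 rot 0.0
```

```bash
python3 -m jog '[{"linear":[0.04,0.97,-0.06],"rotation":[0.86,0,0],"grip":85},{"linear":[0.04,0.97,-0.06],"rotation":[0.86,0,0],"grip":85},{"linear":[0.04,0.97,-0.06],"rotation":[0.86,0,0],"grip":85},{"linear":[0.04,0.97,-0.06],"rotation":[0.86,0,0],"grip":85},{"linear":[0.04,0.97,-0.06],"rotation":[0.86,0,0],"grip":85},{"linear":[0.04,0.97,-0.06],"rotation":[0.86,0,0],"grip":85},{"linear":[0.04,0.97,-0.06],"rotation":[0.86,0,0],"grip":85},{"linear":[0.04,0.97,-0.06],"rotation":[0.86,0,0],"grip":85}]'
python3 - <<'E'
from h import *
st();c,p,d=snap("side","side6")
P=cloud(c,d)
for nm,ctr,top in (("ring",(568,218),24),("key",(443,349),20)):
    m=(abs(P[...,0]-ctr[0])<60)&(abs(P[...,1]-ctr[1])<60)&(P[...,2]>top-6)&(P[...,2]<top+8)
    r=cv2.minAreaRect(P[m][:,:2].astype(np.float32));print(nm,m.sum(),np.round(r[0],1),np.round(r[1],1),round(r[2],1))
to([442,348.5,120],yaw=np.radians(-49.3))
c,p,d=snap("wrist","wrist6")
c,p,d=snap("scene","scene6")
E
```

```text
time_s: 4.67
eef_pos: [449.8, 166.6, 230.3]
ee_rot: [0.693, 0.148, 0.69, -0.149]
force: [0.7, -0.0, 0.6]
grip_width: 0.995
t 4.6667 pos [449.8, 166.6, 230.3] x [0.003, -0.002, -1.0] z [0.912, -0.411, 0.004] F [0.7, -0.0, 0.6] g 0.995 q [0.11, 0.21, 1.63, -0.0, 1.3, 0.54]
ring 114 [566.6 217.5] [54.3 53.2] 11.9
key 226 [441.4 348.9] [91.  28.2] 43.0
lin [0.366, 0.5408, -0.2725] rot [0.8762, 0.0068, -0.0] steps lin 5.1 rot 3.5
```

View pics/wrist6.png

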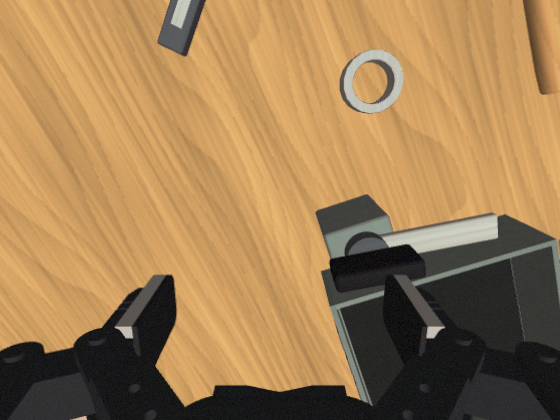

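View pics/scene6.png

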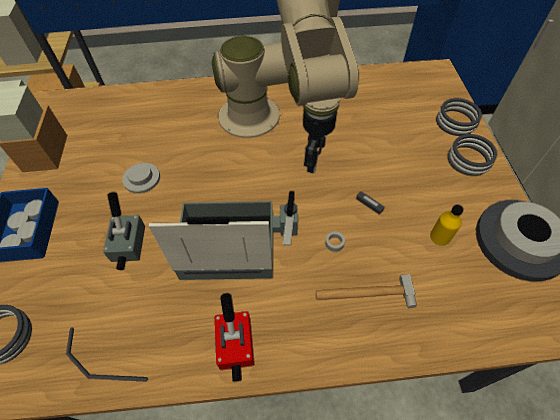

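Lever off (scene tip at 112,197); key at wrist (182,20), ring at (372,82). Moving over the key.

```bash
python3 -m jog '[{"linear":[0.2,0.54,-0.27],"rotation":[0.89,0,0],"grip":85},{"linear":[0.2,0.54,-0.27],"rotation":[0.89,0,0],"grip":85},{"linear":[0.2,0.54,-0.27],"rotation":[0.89,0,0],"grip":85},{"linear":[0.2,0.54,-0.27],"rotation":[0.89,0,0],"grip":85},{"linear":[0.366,0.54,-0.27],"rotation":[0.89,0,0],"grip":85},{"linear":[0.366,0.54,-0.27],"rotation":[0.89,0,0],"grip":85},{"linear":[0.366,0.54,-0.27],"rotation":[0.89,0,0],"grip":85}]'
python3 - <<'E'
from h import *
st();c,p,d=snap("wrist","wrist7")
P=cloud(c,d);x,y,z=P[...,0],P[...,1],P[...,2]
m=(z>14)&(z<26)&(abs(x-442)<70)&(abs(y-349)<70)
mm=m.astype(np.uint8);n,l,s,_=cv2.connectedComponentsWithStats(mm);print(s)
for i in range(1,n):
    if s[i,4]>300: 
        r=cv2.minAreaRect(P[l==i][:,:2].astype(np.float32));print(np.round(r[0],1),np.round(r[1],1),r[2],z[l==i].mean())
E
```

```text
time_s: 5.4
eef_pos: [442.3, 343.8, 114.9]
ee_rot: [0.641, 0.295, 0.642, -0.3]
force: [-0.4, -0.8, -0.5]
grip_width: 0.992
t 5.4 pos [442.3, 343.8, 114.9] x [-0.004, -0.007, -1.0] z [0.646, -0.763, 0.002] F [-0.4, -0.8, -0.5] g 0.992 q [0.45, 0.51, 1.53, -0.0, 1.11, 1.32]
[[     0      0    560    420 230948]
 [   255    143     38    125   4252]]
[443.4 348.5] [89.6 24.1] 41.53085708618164 19.634462531911534
```

View pics/wrist7.png

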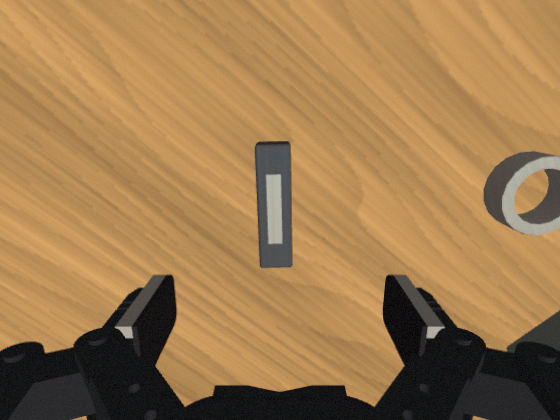

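The key is clear at wrist (274,205), between the open pads, with its centre at (443.4, 348.5) and its long axis at 41.5°.

```bash
python3 - <<'E'
from h import *
to([443.4,348.5,6],yaw=np.radians(-48.5))
E
```

```text
lin [0.3727, 0.0128, -0.0154] rot [-0.0453, 0.0072, 0.009] steps lin 2.7 rot 0.2
```

```bash
python3 -m jog '[{"linear":[0.1,0.013,-0.015],"rotation":[-0.045,0,0],"grip":70},{"linear":[0.2,0.013,-0.015],"rotation":[-0.045,0,0],"grip":70},{"linear":[0.3,0.013,-0.015],"rotation":[-0.045,0,0],"grip":70},{"linear":[0.35,0.013,-0.015],"rotation":[-0.045,0,0],"grip":70},{"linear":[0.37,0.013,-0.015],"rotation":[-0.045,0,0],"grip":70},{"linear":[0.37,0.013,-0.015],"rotation":[-0.045,0,0],"grip":10},{"linear":[0.37,0.013,-0.015],"rotation":[-0.045,0,0],"grip":10},{"linear":[0.37,0.013,-0.015],"rotation":[-0.045,0,0],"grip":10},{"linear":[0.37,0.013,-0.015],"rotation":[-0.045,0,0],"grip":10},{"linear":[0.37,0.013,-0.015],"rotation":[-0.045,0,0],"grip":10},{"linear":[0.37,0.013,-0.015],"rotation":[-0.045,0,0],"grip":10},{"linear":[0.37,0.013,-0.015],"rotation":[-0.045,0,0],"grip":10}]' 60; python3 -c "
from h import *
st()"
```

```text
time_s: 6.45
eef_pos: [444.6, 348.8, 8.9]
ee_rot: [0.646, 0.289, 0.643, -0.292]
force: [-0.7, -2.1, 7.7]
grip_width: 0.263
t 6.45 pos [444.6, 348.8, 8.9] x [0.002, -0.004, -1.0] z [0.663, -0.749, 0.005] F [-0.7, -2.1, 7.7] g 0.263 q [0.46, 0.67, 1.59, -0.01, 0.88, 1.31]
```

```bash
python3 - <<'E'
from h import *
to([444,348,215]);to([490,160,215],yaw=np.radians(-70))
E
```

```text
lin [-0.6871, -0.0043, 0.0039] rot [0.0, 0.0, 0.0] steps lin 4.9 rot 0.0
lin [-0.684, -0.3047, 0.5748] rot [0.7505, 0.0098, 0.0011] steps lin 6.8 rot 3.0
```

```bash
python3 -m jog '[{"linear":[-0.1,0,0],"rotation":[0,0,0],"grip":10},{"linear":[-0.2,0,0],"rotation":[0,0,0],"grip":10},{"linear":[-0.3,0,0],"rotation":[0,0,0],"grip":10},{"linear":[-0.4,0,0],"rotation":[0,0,0],"grip":10},{"linear":[-0.5,0,0],"rotation":[0,0,0],"grip":10},{"linear":[-0.6,0,0],"rotation":[0,0,0],"grip":10},{"linear":[-0.68,-0.05,0.1],"rotation":[0.1,0,0],"grip":10},{"linear":[-0.68,-0.1,0.2],"rotation":[0.25,0,0],"grip":10},{"linear":[-0.68,-0.15,0.3],"rotation":[0.4,0,0],"grip":10},{"linear":[-0.68,-0.2,0.4],"rotation":[0.55,0,0],"grip":10},{"linear":[-0.68,-0.25,0.5],"rotation":[0.65,0,0],"grip":10},{"linear":[-0.68,-0.3,0.575],"rotation":[0.75,0,0],"grip":10},{"linear":[-0.68,-0.3,0.575],"rotation":[0.75,0,0],"grip":10}]'; python3 -c "
from h import *
st();snap('wrist','wrist8');to([537,-35,215],yaw=np.radians(-95));to([537,-35,50],yaw=np.radians(-95))"
```

```text
time_s: 7.53
eef_pos: [491.8, 156.9, 214.5]
ee_rot: [0.58, 0.406, 0.576, -0.408]
force: [-0.5, 0.4, -2.9]
grip_width: 0.256
t 7.5333 pos [491.8, 156.9, 214.5] x [0.003, -0.006, -1.0] z [0.336, -0.942, 0.006] F [-0.5, 0.4, -2.9] g 0.256 q [0.08, 0.31, 1.55, -0.01, 1.28, 1.31]
lin [0.0017, -0.076, 0.6595] rot [0.8659, 0.0101, -0.0043] steps lin 4.8 rot 3.5
lin [0.5517, -0.0766, 0.6565] rot [0.8659, 0.0101, -0.0043] steps lin 6.2 rot 3.5
```

View pics/wrist8.png

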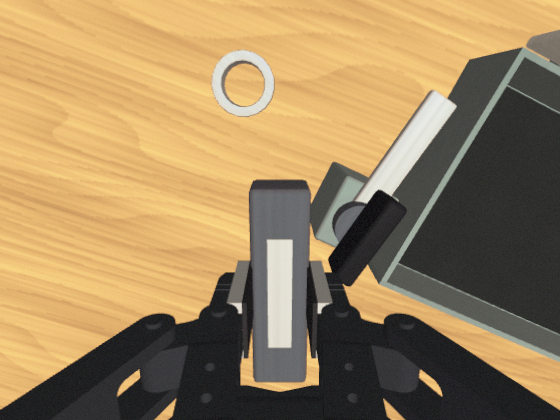

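```bash
python3 -m jog '[{"linear":[0,-0.15,0.15],"rotation":[0.2,0,0],"grip":10},{"linear":[0,-0.15,0.3],"rotation":[0.4,0,0],"grip":10},{"linear":[0,-0.15,0.45],"rotation":[0.6,0,0],"grip":10},{"linear":[0,-0.155,0.55],"rotation":[0.75,0,0],"grip":10},{"linear":[0,-0.155,0.62],"rotation":[0.866,0,0],"grip":10},{"linear":[0,-0.155,0.62],"rotation":[0.866,0,0],"grip":10},{"linear":[0,-0.155,0.62],"rotation":[0.866,0,0],"grip":10}]'; python3 -c "
from h import *
st();c,p,d=snap('wrist','wrist9');to([512,-33,19],yaw=np.radians(-95))
W=cloud(c,d)
m=(W[...,2]>70)&(W[...,2]<79);q=W[m];print(cv2.minAreaRect(q[:,:2].astype(np.float32)))
"
```

```text
time_s: 8.17
eef_pos: [510.8, -32.4, 215.5]
ee_rot: [-0.479, -0.521, -0.476, 0.522]
force: [-0.7, 0.3, -2.7]
grip_width: 0.264
t 8.1667 pos [510.8, -32.4, 215.5] x [0.003, -0.004, -1.0] z [-0.088, -0.996, 0.004] F [-0.7, 0.3, -2.7] g 0.264 q [-0.29, 0.3, 1.56, -0.0, 1.28, 1.37]
lin [0.6551, 0.0033, 0.0029] rot [0.0016, 0.0078, -0.0059] steps lin 4.7 rot 0.0
((545.3349609375, -56.63056945800781), (332.473876953125, 211.23353576660156), 84.6690902709961)
```

View pics/wrist9.png

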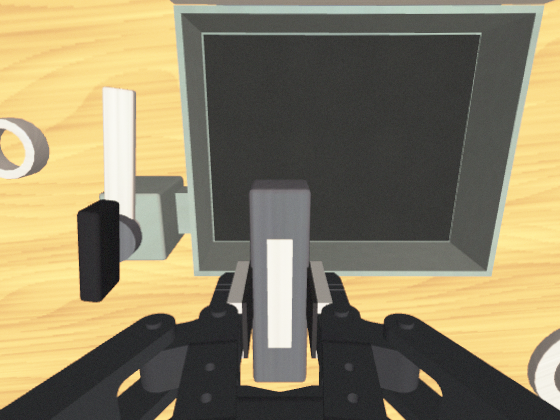

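```bash
python3 -c "
from h import *
c=calibration('wrist');q=plane(c,[[176,8],[541,8],[493,275],[194,275]],75);print(q.round(1).tolist(),q.mean(0))
f=plane(c,[[203,33],[481,33],[450,240],[213,240]],8);print(f.round(1).tolist(),f.mean(0))"
```

```text
[[655.1, 27.9, 75.0], [632.3, -226.8, 75.0], [426.4, -211.9, 75.0], [449.2, 47.8, 75.0]] [540.76527548 -90.77588245  75.        ]
[[650.6, 23.1, 8.0], [628.8, -221.9, 8.0], [433.6, -205.3, 8.0], [455.4, 42.0, 8.0]] [542.09896674 -90.56041818   8.        ]
```

Chest centre (542, -91), yaw -0.09, confirmed. Lowering the key slowly.

```bash
python3 -m jog '[{"linear":[0.12,0,0],"rotation":[0,0,0],"grip":10},{"linear":[0.24,0,0],"rotation":[0,0,0],"grip":10},{"linear":[0.36,0,0],"rotation":[0,0,0],"grip":10},{"linear":[0.48,0,0],"rotation":[0,0,0],"grip":10},{"linear":[0.56,0,0],"rotation":[0,0,0],"grip":10},{"linear":[0.60,0.003,0],"rotation":[0,0,0],"grip":10},{"linear":[0.63,0.003,0],"rotation":[0,0,0],"grip":10},{"linear":[0.645,0.003,0],"rotation":[0,0,0],"grip":10},{"linear":[0.65,0.003,0],"rotation":[0,0,0],"grip":10}]'; python3 -c "
from h import *
st()"
```

```text
time_s: 8.97
eef_pos: [512.1, -31.3, 20.6]
ee_rot: [-0.48, -0.521, -0.477, 0.521]
force: [-0.2, -0.4, -1.9]
grip_width: 0.257
t 8.9667 pos [512.1, -31.3, 20.6] x [0.003, -0.004, -1.0] z [-0.085, -0.996, 0.004] F [-0.2, -0.4, -1.9] g 0.257 q [-0.29, 0.56, 1.76, -0.0, 0.82, 1.37]
```

Now down 3 mm more, open a little, then lift.

```bash
python3 -m jog '[{"linear":[0.006,0,0],"rotation":[0,0,0],"grip":10},{"linear":[0.01,0,0],"rotation":[0,0,0],"grip":10},{"linear":[0.01,0,0],"rotation":[0,0,0],"grip":45},{"linear":[0.01,0,0],"rotation":[0,0,0],"grip":45},{"linear":[0.0,0,0],"rotation":[0,0,0],"grip":45},{"linear":[0,0,0],"rotation":[0,0,0],"grip":45},{"linear":[-0.05,0,0],"rotation":[0,0,0],"grip":50},{"linear":[-0.15,0,0],"rotation":[0,0,0],"grip":50},{"linear":[-0.25,0,0],"rotation":[0,0,0],"grip":50},{"linear":[-0.35,0,0],"rotation":[0,0,0],"grip":60},{"linear":[-0.45,0,0],"rotation":[0,0,0],"grip":70},{"linear":[-0.55,0,0],"rotation":[0,0,0],"grip":80},{"linear":[-0.65,0,0],"rotation":[0,0,0],"grip":85},{"linear":[-0.65,0,0],"rotation":[0,0,0],"grip":85}]'; python3 -c "
from h import *
st();snap('wrist','wrist10');c,p,d=snap('scene','scene10');P=cloud(c,d)
for nm,ctr,top in (('ring',(568,218),24),):
    m=(abs(P[...,0]-ctr[0])<60)&(abs(P[...,1]-ctr[1])<60)&(P[...,2]>top-6)&(P[...,2]<top+8)
    r=cv2.minAreaRect(P[m][:,:2].astype(np.float32));print(nm,m.sum(),np.round(r[0],1),np.round(r[1],1))
to([560,160,200],yaw=np.radians(-60));to([560,160,200],yaw=np.radians(-95))
"
```

```text
time_s: 10.13
eef_pos: [513.5, -31.0, 221.6]
ee_rot: [0.483, 0.522, 0.473, -0.519]
force: [0.9, 0.3, -0.2]
grip_width: 0.994
t 10.1333 pos [513.5, -31.0, 221.6] x [0.013, -0.007, -1.0] z [-0.085, -0.996, 0.006] F [0.9, 0.3, -0.2] g 0.994 q [-0.29, 0.29, 1.55, -0.0, 1.28, 1.37]
ring 166 [567.8 217.3] [53.1 56.4]
lin [0.0527, 0.1061, -0.6468] rot [-1.2171, 0.0116, -0.0078] steps lin 4.7 rot 4.9
lin [0.0527, 0.1061, -0.6468] rot [0.0046, 0.0086, -0.0107] steps lin 4.7 rot 0.1
```

View pics/wrist10.png

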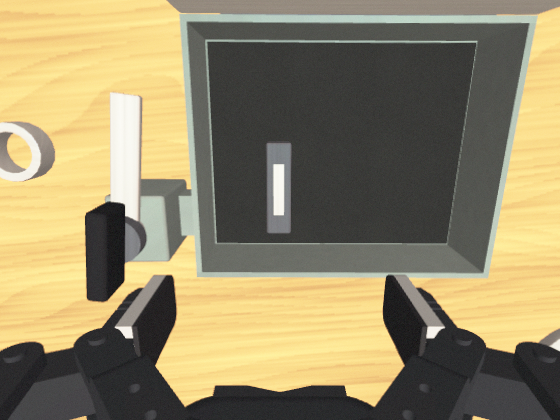

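The key lies flat on the floor at wrist (279,188). Now for the ring, keeping this yaw.

```bash
python3 -m jog '[{"linear":[0.02,0.106,-0.15],"rotation":[0,0,0],"grip":85},{"linear":[0.02,0.106,-0.3],"rotation":[0,0,0],"grip":85},{"linear":[0.02,0.106,-0.45],"rotation":[0,0,0],"grip":85},{"linear":[0.02,0.106,-0.6],"rotation":[0,0,0],"grip":85},{"linear":[0.05,0.106,-0.75],"rotation":[0,0,0],"grip":85},{"linear":[0.15,0.106,-0.82],"rotation":[0,0,0],"grip":85},{"linear":[0.3,0.106,-0.82],"rotation":[0,0,0],"grip":85},{"linear":[0.35,0.106,-0.82],"rotation":[0,0,0],"grip":85},{"linear":[0.35,0.106,-0.82],"rotation":[0,0,0],"grip":85}]'; python3 -c "
from h import *
st();c,p,d=snap('wrist','wrist11');P=cloud(c,d)
m=(abs(P[...,0]-567)<60)&(abs(P[...,1]-217)<60)&(P[...,2]>18)&(P[...,2]<30)&(np.arange(420)[:,None]<300)
(ct,r)=cv2.minEnclosingCircle(P[m][:,:2].astype(np.float32));print(m.sum(),ct,r)
to([ct[0],ct[1],2],yaw=np.radians(-95))
"
```

```text
time_s: 10.98
eef_pos: [560.9, 211.8, 103.2]
ee_rot: [-0.479, -0.517, -0.479, 0.524]
force: [-0.7, -0.3, -1.1]
grip_width: 1.001
t 10.9833 pos [560.9, 211.8, 103.2] x [-0.008, -0.007, -1.0] z [-0.083, -0.997, 0.008] F [-0.7, -0.3, -1.1] g 1.001 q [0.17, 0.6, 1.41, -0.01, 1.14, 1.82]
3103 (567.9278564453125, 216.1223602294922) 27.867280960083008
lin [0.3503, 0.0164, -0.0197] rot [0.0061, 0.0127, 0.0042] steps lin 2.5 rot 0.1
```

View pics/wrist11.png

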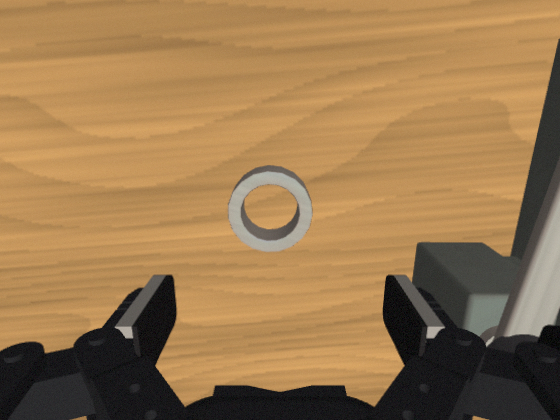

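```bash
python3 -m jog '[{"linear":[0.1,0.016,-0.02],"rotation":[0.006,0.012,0],"grip":85},{"linear":[0.2,0.016,-0.02],"rotation":[0.006,0.012,0],"grip":85},{"linear":[0.28,0.016,-0.02],"rotation":[0.006,0.012,0],"grip":85},{"linear":[0.32,0.016,-0.02],"rotation":[0.006,0.012,0],"grip":85},{"linear":[0.335,0.016,-0.02],"rotation":[0.006,0.012,0],"grip":85},{"linear":[0.335,0.016,-0.02],"rotation":[0.006,0.012,0],"grip":85},{"linear":[0.335,0.016,-0.02],"rotation":[0.006,0.012,0],"grip":40},{"linear":[0.335,0.016,-0.02],"rotation":[0.006,0.012,0],"grip":40},{"linear":[0.335,0.016,-0.02],"rotation":[0.006,0.012,0],"grip":40},{"linear":[0.335,0.016,-0.02],"rotation":[0.006,0.012,0],"grip":40},{"linear":[0.335,0.016,-0.02],"rotation":[0.006,0.012,0],"grip":40},{"linear":[0.335,0.016,-0.02],"rotation":[0.006,0.012,0],"grip":40}]' 70; python3 -c "
from h import *
st()"
```

```text
time_s: 12.03
eef_pos: [568.9, 216.5, 8.9]
ee_rot: [0.478, 0.522, 0.478, -0.521]
force: [-2.3, -0.7, 9.6]
grip_width: 0.616
t 12.0333 pos [568.9, 216.5, 8.9] x [0.001, 0.0, -1.0] z [-0.087, -0.996, -0.001] F [-2.3, -0.7, 9.6] g 0.616 q [0.17, 0.74, 1.45, 0.0, 0.95, 1.83]
```

```bash
python3 -m jog '[{"linear":[-0.05,0,0],"rotation":[0,0,0],"grip":40},{"linear":[-0.15,0,0],"rotation":[0,0,0],"grip":40},{"linear":[-0.25,0,0],"rotation":[0,0,0],"grip":40},{"linear":[-0.35,0,0],"rotation":[0,0,0],"grip":40},{"linear":[-0.45,0,0],"rotation":[0,0,0],"grip":40},{"linear":[-0.55,0,0],"rotation":[0,0,0],"grip":40},{"linear":[-0.65,0,0],"rotation":[0,0,0],"grip":40},{"linear":[-0.7,0,0],"rotation":[0,0,0],"grip":40},{"linear":[-0.7,0,0],"rotation":[0,0,0],"grip":40}]'; python3 -c "
from h import *
st();snap('wrist','wrist12');to([530,0,215],yaw=np.radians(-95));to([503,-147,215],yaw=np.radians(-95))"
```

```text
time_s: 12.78
eef_pos: [569.7, 216.7, 223.3]
ee_rot: [0.479, 0.524, 0.476, -0.519]
force: [0.1, 0.4, -2.0]
grip_width: 0.612
t 12.7833 pos [569.7, 216.7, 223.3] x [0.009, 0.002, -1.0] z [-0.087, -0.996, -0.002] F [0.1, 0.4, -2.0] g 0.612 q [0.17, 0.5, 1.24, 0.0, 1.39, 1.83]
lin [0.0168, -0.0668, 0.7302] rot [0.0004, -0.0028, -0.0086] steps lin 5.3 rot 0.0
lin [0.0159, -0.1138, 1.2262] rot [0.0004, -0.0028, -0.0086] steps lin 8.9 rot 0.0
```

View pics/wrist12.png

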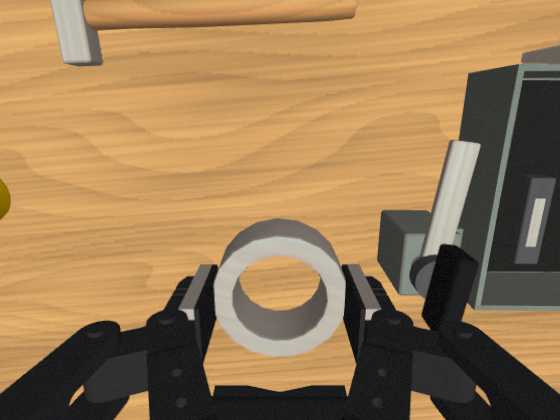

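The ring is held level in the pads at wrist (281,290). Carrying it to the chest.

```bash
python3 -m jog '[{"linear":[0,-0.05,0.12],"rotation":[0,0,0],"grip":40},{"linear":[0,-0.1,0.24],"rotation":[0,0,0],"grip":40},{"linear":[0,-0.114,0.36],"rotation":[0,0,0],"grip":40},{"linear":[0,-0.114,0.48],"rotation":[0,0,0],"grip":40},{"linear":[0,-0.114,0.6],"rotation":[0,0,0],"grip":40},{"linear":[0,-0.114,0.72],"rotation":[0,0,0],"grip":40},{"linear":[0,-0.114,0.84],"rotation":[0,0,0],"grip":40},{"linear":[0,-0.114,0.96],"rotation":[0,0,0],"grip":40},{"linear":[0,-0.114,1.0],"rotation":[0,0,0],"grip":40},{"linear":[0,-0.114,1.0],"rotation":[0,0,0],"grip":40}]'; python3 -c "
from h import *
st();to([503,-147,120],yaw=np.radians(-95))"
```

```text
time_s: 13.67
eef_pos: [507.9, -81.6, 218.2]
ee_rot: [0.477, 0.523, 0.477, -0.521]
force: [-0.5, 0.7, -3.4]
grip_width: 0.611
t 13.6667 pos [507.9, -81.6, 218.2] x [0.002, 0.002, -1.0] z [-0.091, -0.996, -0.002] F [-0.5, 0.7, -3.4] g 0.611 q [-0.39, 0.3, 1.55, 0.0, 1.29, 1.27]
lin [0.3269, 0.0029, 0.219] rot [-0.0071, -0.0035, -0.0029] steps lin 2.8 rot 0.0
```

```bash
python3 -m jog '[{"linear":[0,0.003,0.11],"rotation":[0,0,0],"grip":40},{"linear":[0,0.003,0.219],"rotation":[0,0,0],"grip":40},{"linear":[0.1,0.003,0.219],"rotation":[0,0,0],"grip":40},{"linear":[0.22,0.003,0.219],"rotation":[0,0,0],"grip":40},{"linear":[0.34,0.003,0.219],"rotation":[0,0,0],"grip":40},{"linear":[0.46,0.003,0.219],"rotation":[0,0,0],"grip":40},{"linear":[0.56,0.003,0.219],"rotation":[0,0,0],"grip":40},{"linear":[0.61,0.003,0.219],"rotation":[0,0,0],"grip":40},{"linear":[0.64,0.003,0.219],"rotation":[0,0,0],"grip":40},{"linear":[0.66,0.003,0.219],"rotation":[0,0,0],"grip":40},{"linear":[0.66,0.003,0.219],"rotation":[0,0,0],"grip":40}]'; python3 -c "
from h import *
st()"
```

```text
time_s: 14.58
eef_pos: [503.0, -146.0, 19.3]
ee_rot: [0.476, 0.523, 0.477, -0.521]
force: [0.1, -0.2, -2.9]
grip_width: 0.617
t 14.5833 pos [503.0, -146.0, 19.3] x [0.0, 0.002, -1.0] z [-0.09, -0.996, -0.002] F [0.1, -0.2, -2.9] g 0.617 q [-0.51, 0.58, 1.72, 0.0, 0.84, 1.15]
```

```bash
python3 -m jog '[{"linear":[0.006,0,0],"rotation":[0,0,0],"grip":40},{"linear":[0.01,0,0],"rotation":[0,0,0],"grip":40},{"linear":[0.01,0,0],"rotation":[0,0,0],"grip":70},{"linear":[0.01,0,0],"rotation":[0,0,0],"grip":70},{"linear":[0.0,0,0],"rotation":[0,0,0],"grip":70},{"linear":[0,0,0],"rotation":[0,0,0],"grip":70},{"linear":[-0.05,0,0],"rotation":[0,0,0],"grip":70},{"linear":[-0.15,0,0],"rotation":[0,0,0],"grip":70},{"linear":[-0.25,0,0],"rotation":[0,0,0],"grip":70},{"linear":[-0.35,0,0],"rotation":[0,0,0],"grip":70},{"linear":[-0.45,0,0],"rotation":[0,0,0],"grip":70},{"linear":[-0.55,0,0],"rotation":[0,0,0],"grip":70},{"linear":[-0.7,0,0],"rotation":[0,0,0],"grip":40},{"linear":[-0.8,0,0],"rotation":[0,0,0],"grip":0},{"linear":[-0.8,0,0],"rotation":[0,0,0],"grip":0}]'; python3 -c "
from h import *
st();snap('wrist','wrist13');snap('side','side13');snap('scene','scene13')
"
```

```text
time_s: 15.83
eef_pos: [504.7, -147.8, 266.7]
ee_rot: [0.481, 0.524, 0.473, -0.52]
force: [0.6, 0.8, -0.2]
grip_width: 0.398
t 15.8333 pos [504.7, -147.8, 266.7] x [0.012, -0.004, -1.0] z [-0.09, -0.996, 0.003] F [0.6, 0.8, -0.2] g 0.398 q [-0.51, 0.28, 1.44, 0.0, 1.4, 1.15]
```

View pics/wrist13.png

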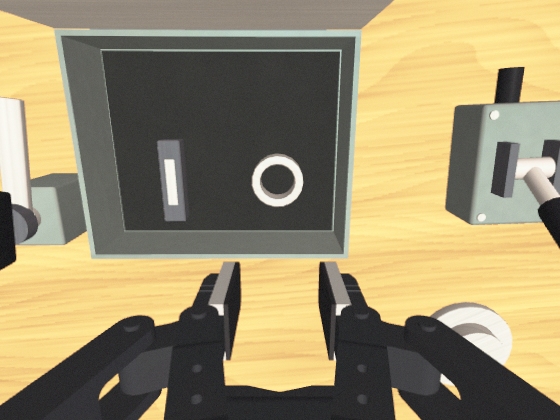

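View pics/side13.png

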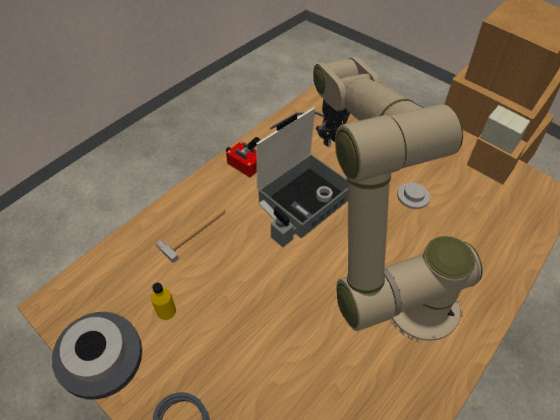

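View pics/scene13.png

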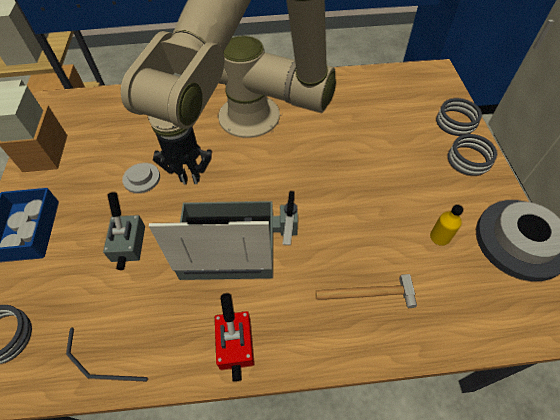

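Both parts lie flat on the floor and clear of each other: key at wrist (172,180), ring at (277,181). The bench is empty of others and the lever is off. Next I'll hook behind the lid.

```bash
python3 - <<'E'
from h import *
c=calibration("scene");P=cloud(c,np.load("pics/scene13d.npy"))
for uv in [(165,230),(180,240),(200,240),(220,235),(240,240),(260,240),(175,228),(200,260)]: print(uv,P[uv[1],uv[0]].round(1))
to([560,-170,325],yaw=np.radians(-95));to([690,-175,325],yaw=np.radians(-95))
E
```

```text
(165, 230) [ 640.3 -197.9  268.1]
(180, 240) [ 644.3 -174.3  226.8]
(200, 240) [ 647.3 -129.3  223.5]
(220, 235) [650.6 -81.  242.5]
(240, 240) [655.9 -38.4 221.2]
(260, 240) [660.8   7.  221. ]
(175, 228) [ 643.3 -173.7  277.1]
(200, 260) [ 648.1 -146.9  128.9]
lin [-0.2199, 0.1975, 0.0597] rot [-0.0063, -0.0045, -0.0003] steps lin 2.2 rot 0.0
lin [-0.2198, 0.6305, 0.0372] rot [-0.0063, -0.0045, -0.0003] steps lin 4.8 rot 0.0
```

```bash
python3 -m jog '[{"linear":[-0.1,0,0.04],"rotation":[0,0,0],"grip":0},{"linear":[-0.22,0,0.04],"rotation":[0,0,0],"grip":0},{"linear":[-0.22,0.1,0.04],"rotation":[0,0,0],"grip":0},{"linear":[-0.22,0.2,0.04],"rotation":[0,0,0],"grip":0},{"linear":[-0.22,0.3,0.04],"rotation":[0,0,0],"grip":0},{"linear":[-0.22,0.4,0.04],"rotation":[0,0,0],"grip":0},{"linear":[-0.22,0.5,0.04],"rotation":[0,0,0],"grip":0},{"linear":[-0.22,0.6,0.04],"rotation":[0,0,0],"grip":0},{"linear":[-0.22,0.62,0.04],"rotation":[0,0,0],"grip":0},{"linear":[-0.22,0.62,0.04],"rotation":[0,0,0],"grip":0}]'; python3 -c "
from h import *
st();snap('scene','scene14');to([687,-175,258],yaw=np.radians(-95))"
```

```text
time_s: 16.82
eef_pos: [688.1, -175.7, 320.5]
ee_rot: [-0.475, -0.522, -0.479, 0.522]
force: [-0.3, -0.3, -0.4]
grip_width: 0.001
t 16.8167 pos [688.1, -175.7, 320.5] x [-0.005, 0.004, -1.0] z [-0.09, -0.996, -0.004] F [-0.3, -0.3, -0.4] g 0.001 q [-0.42, 0.78, 0.54, 0.0, 1.83, 1.25]
lin [0.2137, 0.0002, -0.0015] rot [-0.0059, -0.0068, 0.0073] steps lin 1.5 rot 0.0
```

View pics/scene14.png

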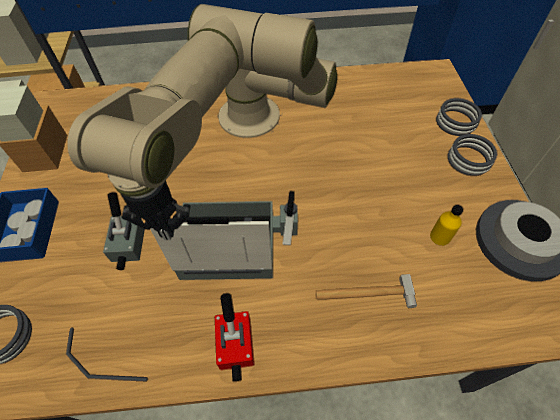

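```bash
python3 -m jog '[{"linear":[0.1,0,0],"rotation":[0,0,0],"grip":0},{"linear":[0.208,0,0],"rotation":[0,0,0],"grip":0},{"linear":[0.208,0,0],"rotation":[0,0,0],"grip":0},{"linear":[0.208,-0.05,0],"rotation":[0,0,0],"grip":0},{"linear":[0.208,-0.1,0],"rotation":[0,0,0],"grip":0},{"linear":[0.208,-0.14,0],"rotation":[0,0,0],"grip":0},{"linear":[0.21,-0.17,0],"rotation":[0,0,0],"grip":0},{"linear":[0.213,-0.2,0],"rotation":[0,0,0],"grip":0},{"linear":[0.218,-0.23,0],"rotation":[0,0,0],"grip":0},{"linear":[0.223,-0.26,0],"rotation":[0,0,0],"grip":0},{"linear":[0.223,-0.26,0],"rotation":[0,0,0],"grip":0}]'; python3 -c "
from h import *
st();snap('scene','scene15');a=cv2.imread('pics/scene15.png');cv2.imwrite('pics/c15.png',cv2.resize(a[150:300,100:320],None,fx=3.5,fy=3.5))"
```

```text
time_s: 17.78
eef_pos: [608.1, -168.5, 257.9]
ee_rot: [0.476, 0.522, 0.478, -0.522]
force: [1.4, 0.4, 1.4]
grip_width: 0.007
t 17.7833 pos [608.1, -168.5, 257.9] x [-0.001, 0.003, -1.0] z [-0.091, -0.996, -0.003] F [1.4, 0.4, 1.4] g 0.007 q [-0.46, 0.54, 1.09, 0.0, 1.51, 1.21]
```

View pics/c15.png

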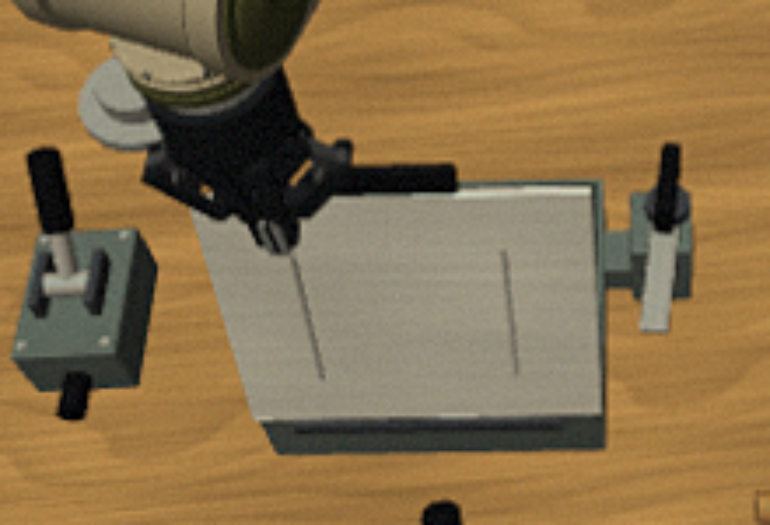

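```bash
python3 -m jog '[{"linear":[0.016,-0.027,0],"rotation":[0,0,0],"grip":0},{"linear":[0.032,-0.053,0],"rotation":[0,0,0],"grip":0},{"linear":[0.043,-0.082,0],"rotation":[0,0,0],"grip":0},{"linear":[0.054,-0.11,0],"rotation":[0,0,0],"grip":0},{"linear":[0.068,-0.137,0],"rotation":[0,0,0],"grip":0},{"linear":[0.082,-0.164,0],"rotation":[0,0,0],"grip":0},{"linear":[0.1,-0.19,0],"rotation":[0,0,0],"grip":0},{"linear":[0.116,-0.215,0],"rotation":[0,0,0],"grip":0},{"linear":[0.135,-0.24,0],"rotation":[0,0,0],"grip":0},{"linear":[0.154,-0.263,0],"rotation":[0,0,0],"grip":0},{"linear":[0.175,-0.285,0],"rotation":[0,0,0],"grip":0},{"linear":[0.197,-0.306,0],"rotation":[0,0,0],"grip":0},{"linear":[0.22,-0.325,0],"rotation":[0,0,0],"grip":0},{"linear":[0.244,-0.345,0],"rotation":[0,0,0],"grip":0}]'; python3 -c "
from h import *
st();snap('scene','scene16');a=cv2.imread('pics/scene16.png');cv2.imwrite('pics/c16.png',cv2.resize(a[150:300,100:320],None,fx=3.5,fy=3.5))"
```

```text
time_s: 19.0
eef_pos: [506.0, -159.4, 185.9]
ee_rot: [0.476, 0.523, 0.477, -0.522]
force: [1.2, 0.4, 2.0]
grip_width: 0.002
t 19.0 pos [506.0, -159.4, 185.9] x [0.0, 0.002, -1.0] z [-0.091, -0.996, -0.002] F [1.2, 0.4, 2.0] g 0.002 q [-0.53, 0.36, 1.55, 0.0, 1.23, 1.13]
```

View pics/c16.png

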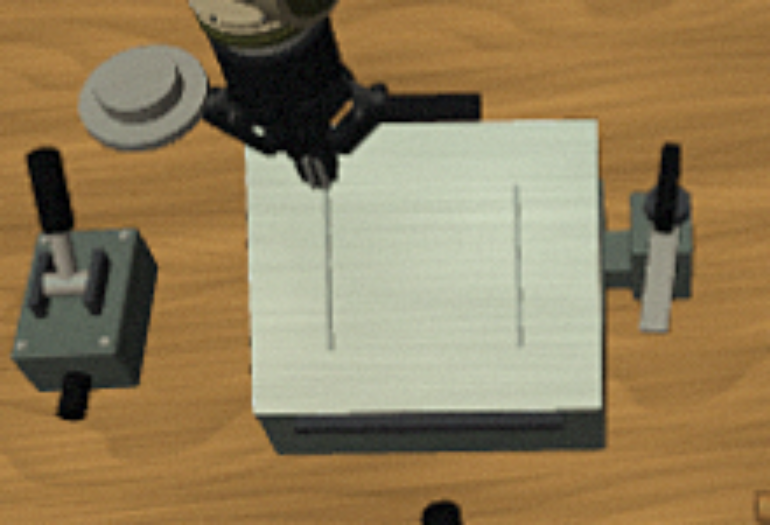

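```bash
python3 -m jog '[{"linear":[0.025,-0.02,0],"rotation":[0,0,0],"grip":0},{"linear":[0.05,-0.04,0],"rotation":[0,0,0],"grip":0},{"linear":[0.078,-0.054,0],"rotation":[0,0,0],"grip":0},{"linear":[0.105,-0.068,0],"rotation":[0,0,0],"grip":0},{"linear":[0.135,-0.08,0],"rotation":[0,0,0],"grip":0},{"linear":[0.162,-0.091,0],"rotation":[0,0,0],"grip":0},{"linear":[0.19,-0.1,0],"rotation":[0,0,0],"grip":0},{"linear":[0.22,-0.109,0],"rotation":[0,0,0],"grip":0},{"linear":[0.25,-0.115,0],"rotation":[0,0,0],"grip":0},{"linear":[0.28,-0.12,0],"rotation":[0,0,0],"grip":0},{"linear":[0.31,-0.125,0],"rotation":[0,0,0],"grip":0},{"linear":[0.33,-0.127,0],"rotation":[0,0,0],"grip":0},{"linear":[0.34,-0.127,0],"rotation":[0,0,0],"grip":0},{"linear":[0.345,-0.127,0],"rotation":[0,0,0],"grip":0},{"linear":[0.345,-0.127,0],"rotation":[0,0,0],"grip":0}]'; python3 -c "
from h import *
st()"
```

```text
time_s: 20.3
eef_pos: [466.3, -155.1, 82.8]
ee_rot: [-0.475, -0.522, -0.478, 0.522]
force: [-10.9, 3.6, 25.9]
grip_width: -0.0
t 20.3 pos [466.3, -155.1, 82.8] x [-0.003, 0.003, -1.0] z [-0.09, -0.996, -0.002] F [-10.9, 3.6, 25.9] g -0.0 q [-0.56, 0.42, 1.78, 0.0, 0.95, 1.1]
```

```bash
python3 -m jog '[{"linear":[-0.05,0,0],"rotation":[0,0,0],"grip":0},{"linear":[-0.15,0,0],"rotation":[0,0,0],"grip":0},{"linear":[-0.27,0,0],"rotation":[0,0,0],"grip":0},{"linear":[-0.39,0,0],"rotation":[0,0,0],"grip":0},{"linear":[-0.45,0,-0.1],"rotation":[-0.2,0,0],"grip":20},{"linear":[-0.45,0,-0.2],"rotation":[-0.4,0,0],"grip":50},{"linear":[-0.45,0,-0.3],"rotation":[-0.6,0,0],"grip":50},{"linear":[-0.45,0,-0.35],"rotation":[-0.8,0,0],"grip":50},{"linear":[-0.45,0,-0.4],"rotation":[-1,0,0],"grip":50},{"linear":[-0.45,0,-0.4],"rotation":[-1,0,0],"grip":50}]'; python3 -c "
from h import *
st();c,p,d=snap('scene','scene17');P=cloud(c,d)
for uv in [(180,195),(180,230),(200,195),(200,240),(250,195),(250,250),(190,210)]: print(uv,P[uv[1],uv[0]].round(1))
to([470,60,215],yaw=np.radians(-10))"
```

```text
time_s: 21.13
eef_pos: [477.4, -33.7, 217.9]
ee_rot: [0.591, 0.386, 0.594, -0.386]
force: [-0.4, -0.5, 0.9]
grip_width: 0.584
t 21.1333 pos [477.4, -33.7, 217.9] x [-0.004, 0.004, -1.0] z [0.405, -0.915, -0.005] F [-0.4, -0.5, 0.9] g 0.584 q [-0.32, 0.22, 1.65, 0.0, 1.27, 0.84]
(180, 195) [ 342.1 -237.2    2.7]
(180, 230) [ 525.5 -211.5   83.7]
(200, 195) [ 346.8 -174.4   -0.6]
(200, 240) [ 563.1 -156.3   83.3]
(250, 195) [366.1 -16.1   1.3]
(250, 250) [608.9 -23.7  84.4]
(190, 210) [ 461.3 -185.8   83.5]
lin [0.0106, 0.1037, -0.3003] rot [-1.9709, -0.0101, 0.0] steps lin 2.3 rot 7.9
```

View pics/scene17.png

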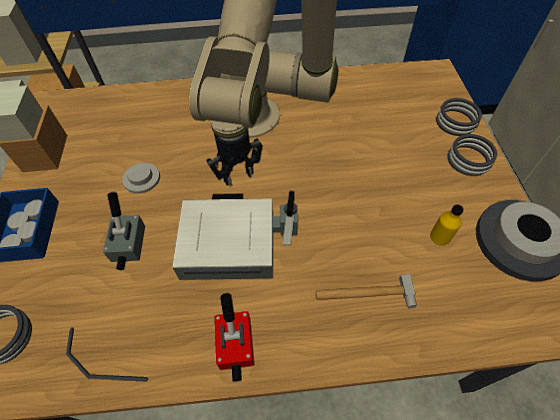

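The lid is shut, with its top at z 83–84 all over. Next I'll turn the tool in free air to reach the clamp-knob start yaw.

```bash
python3 -m jog '[{"linear":[0.01,0.05,-0.15],"rotation":[-0.25,0,0],"grip":50},{"linear":[0.01,0.1,-0.3],"rotation":[-0.5,0,0],"grip":50},{"linear":[0.01,0.1,-0.3],"rotation":[-0.75,0,0],"grip":50},{"linear":[0.01,0.1,-0.3],"rotation":[-1,0,0],"grip":50},{"linear":[0.01,0.1,-0.3],"rotation":[-1,0,0],"grip":50}]' >/dev/null
python3 -m jog '[{"linear":[0,0,0],"rotation":[-0.25,0,0],"grip":50},{"linear":[0,0,0],"rotation":[-0.5,0,0],"grip":50},{"linear":[0,0,0],"rotation":[-0.75,0,0],"grip":50},{"linear":[0,0,0],"rotation":[-1,0,0],"grip":50},{"linear":[0,0,0],"rotation":[-1,0,0],"grip":50}]' >/dev/null
python3 -m jog '[{"linear":[0,0,0],"rotation":[-0.25,0,0],"grip":50},{"linear":[0,0,0],"rotation":[-0.5,0,0],"grip":50},{"linear":[0,0,0],"rotation":[-0.75,0,0],"grip":50},{"linear":[0,0,0],"rotation":[-1,0,0],"grip":50},{"linear":[0,0,0],"rotation":[-1,0,0],"grip":50}]' >/dev/null
python3 -m jog '[{"linear":[0,0,0],"rotation":[-0.25,0,0],"grip":50},{"linear":[0,0,0],"rotation":[-0.5,0,0],"grip":50},{"linear":[0,0,0],"rotation":[-0.75,0,0],"grip":50},{"linear":[0,0,0],"rotation":[-1,0,0],"grip":50},{"linear":[0,0,0],"rotation":[-1,0,0],"grip":50}]'
python3 -c "
from h import *
st();to([499,95.7,215],yaw=np.radians(85))"
```

```text
time_s: 22.85
eef_pos: [469.4, 57.1, 214.6]
ee_rot: [0.646, -0.284, 0.648, 0.287]
force: [-0.0, 0.0, -0.9]
grip_width: 0.584
t 22.85 pos [469.4, 57.1, 214.6] x [-0.005, 0.003, -1.0] z [0.674, 0.739, -0.001] F [-0.0, 0.0, -0.9] g 0.584 q [-0.13, 0.21, 1.67, 0.0, 1.26, -0.96]
lin [-0.0014, 0.0138, 0.1617] rot [-1.3038, 0.0009, -0.011] steps lin 1.2 rot 5.2
```

```bash
python3 -m jog '[{"linear":[0,0.014,0.08],"rotation":[-0.25,0,0],"grip":50},{"linear":[0,0.014,0.16],"rotation":[-0.5,0,0],"grip":50},{"linear":[0,0.014,0.16],"rotation":[-0.75,0,0],"grip":50},{"linear":[0,0.014,0.16],"rotation":[-1,0,0],"grip":50},{"linear":[0,0.014,0.16],"rotation":[-1,0,0],"grip":50}]' >/dev/null
python3 -m jog '[{"linear":[0,0,0],"rotation":[-0.15,0,0],"grip":50},{"linear":[0,0,0],"rotation":[-0.3,0,0],"grip":50},{"linear":[0,0,0],"rotation":[-0.3,0,0],"grip":50}]'
python3 -c "
from h import *
st();c,p,d=snap('wrist','wrist18');P=cloud(c,d)
m=(P[...,2]>136)&(P[...,2]<143)&(abs(P[...,0]-499)<60)&(abs(P[...,1]-96)<50)
r=cv2.minAreaRect(P[m][:,:2].astype(np.float32));print(m.sum(),r)
"
```

```text
time_s: 23.52
eef_pos: [498.8, 94.9, 214.3]
ee_rot: [0.524, -0.472, 0.526, 0.476]
force: [-0.5, -0.2, -0.0]
grip_width: 0.587
t 23.5167 pos [498.8, 94.9, 214.3] x [-0.005, 0.002, -1.0] z [0.103, 0.995, 0.002] F [-0.5, -0.2, -0.0] g 0.587 q [-0.04, 0.29, 1.57, 0.0, 1.28, -1.51]
2199 ((497.6651306152344, 95.39547729492188), (15.00645923614502, 65.28150177001953), 77.82778930664062)
```

View pics/wrist18.png

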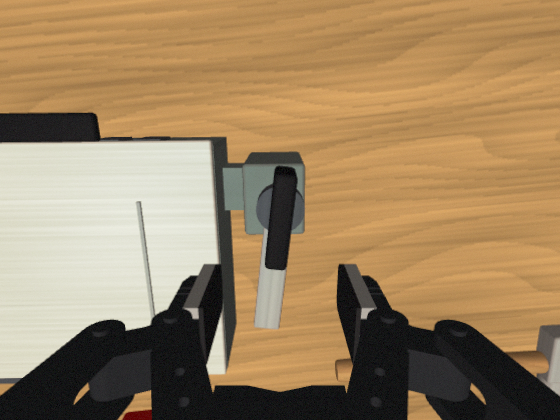

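The knob is at wrist (280,218). Its centre is (497.7, 95.4), with the bar about 7° off the free position. Descending and gripping it.

```bash
python3 -c "
from h import *
to([497.7,95.4,112],yaw=np.radians(77.8))"
python3 -m jog '[{"linear":[0.1,0.004,0.001],"rotation":[0.22,0,0],"grip":50},{"linear":[0.2,0.004,0.001],"rotation":[0.22,0,0],"grip":50},{"linear":[0.28,0.004,0.001],"rotation":[0.22,0,0],"grip":50},{"linear":[0.32,0.004,0.001],"rotation":[0.22,0,0],"grip":50},{"linear":[0.34,0.004,0.001],"rotation":[0.22,0,0],"grip":50},{"linear":[0.34,0.004,0.001],"rotation":[0.22,0,0],"grip":50}]'
python3 -c "
from h import *
st()"
```

```text
lin [0.3411, 0.0017, 0.0006] rot [0.2165, 0.0032, -0.0111] steps lin 2.5 rot 0.9
time_s: 24.07
eef_pos: [496.6, 95.4, 111.5]
ee_rot: [0.551, -0.44, 0.553, 0.444]
force: [-0.5, -0.2, 0.7]
grip_width: 0.58
t 24.0667 pos [496.6, 95.4, 111.5] x [-0.007, 0.003, -1.0] z [0.219, 0.976, 0.001] F [-0.5, -0.2, 0.7] g 0.58 q [-0.04, 0.41, 1.71, 0.0, 1.04, -1.4]
```

Close moderately, then turn clockwise (positive about tool x).

```bash
python3 -m jog '[{"linear":[0,0,0],"rotation":[0,0,0],"grip":5},{"linear":[0,0,0],"rotation":[0,0,0],"grip":5},{"linear":[0,0,0],"rotation":[0,0,0],"grip":5},{"linear":[0,0,0],"rotation":[0,0,0],"grip":5},{"linear":[0,0,0],"rotation":[0,0,0],"grip":5},{"linear":[0,0,0],"rotation":[0,0,0],"grip":5},{"linear":[0,0,0],"rotation":[0.1,0,0],"grip":5},{"linear":[0,0,0],"rotation":[0.2,0,0],"grip":5},{"linear":[0,0,0],"rotation":[0.3,0,0],"grip":5}]' 40
python3 -c "
from h import *
st();print(sense()['wrist_torque'])"
```

```text
time_s: 24.82
eef_pos: [497.3, 95.9, 112.6]
ee_rot: [0.583, -0.397, 0.585, 0.4]
force: [0.1, 5.2, 6.7]
grip_width: 0.171
t 24.8167 pos [497.3, 95.9, 112.6] x [-0.005, 0.003, -1.0] z [0.364, 0.931, 0.001] F [0.1, 5.2, 6.7] g 0.171 q [-0.04, 0.4, 1.7, 0.0, 1.04, -1.24]
[0.66565248 0.01938508 0.0454342 ]
```

```bash
python3 -m jog '[{"linear":[0,0,0],"rotation":[0.15,0,0],"grip":5},{"linear":[0,0,0],"rotation":[0.3,0,0],"grip":5},{"linear":[0,0,0],"rotation":[0.45,0,0],"grip":5},{"linear":[0,0,0],"rotation":[0.6,0,0],"grip":5},{"linear":[0,0,0],"rotation":[0.75,0,0],"grip":5},{"linear":[0,0,0],"rotation":[0.9,0,0],"grip":5},{"linear":[0,0,0],"rotation":[1,0,0],"grip":5},{"linear":[0,0,0],"rotation":[1,0,0],"grip":5}]'
python3 -c "
from h import *
st();print(sense()['wrist_torque'])"
python3 -m jog '[{"linear":[0,0,0],"rotation":[0.15,0,0],"grip":5},{"linear":[0,0,0],"rotation":[0.3,0,0],"grip":5},{"linear":[0,0,0],"rotation":[0.45,0,0],"grip":5},{"linear":[0,0,0],"rotation":[0.6,0,0],"grip":5},{"linear":[0,0,0],"rotation":[0.75,0,0],"grip":5},{"linear":[0,0,0],"rotation":[0.9,0,0],"grip":5},{"linear":[0,0,0],"rotation":[0.9,0,0],"grip":5}]'
python3 -c "
from h import *
st();print(sense()['wrist_torque']);z=rm().as_matrix()[:,2];print(np.degrees(np.arctan2(z[1],z[0])))"
```

```text
time_s: 25.48
eef_pos: [497.5, 96.2, 112.6]
ee_rot: [0.664, -0.239, 0.666, 0.243]
force: [2.7, 4.5, -2.0]
grip_width: 0.168
t 25.4833 pos [497.5, 96.2, 112.6] x [-0.004, 0.004, -1.0] z [0.768, 0.641, -0.0] F [2.7, 4.5, -2.0] g 0.168 q [-0.04, 0.4, 1.7, 0.0, 1.04, -0.74]
[ 0.7482241  -0.39969973 -0.06635264]
time_s: 26.07
eef_pos: [497.9, 96.4, 112.6]
ee_rot: [0.701, -0.084, 0.703, 0.088]
force: [4.0, 5.5, -3.8]
grip_width: 0.167
t 26.0667 pos [497.9, 96.4, 112.6] x [-0.003, 0.004, -1.0] z [0.97, 0.242, -0.002] F [4.0, 5.5, -3.8] g 0.167 q [-0.04, 0.4, 1.7, 0.0, 1.04, -0.29]
[ 0.66781179 -0.64984419 -0.04905811]
13.985790968666285
```

```bash
python3 -m jog '[{"linear":[0,0,0],"rotation":[0.15,0,0],"grip":5},{"linear":[0,0,0],"rotation":[0.3,0,0],"grip":5},{"linear":[0,0,0],"rotation":[0.42,0,0],"grip":5},{"linear":[0,0,0],"rotation":[0.5,0,0],"grip":5},{"linear":[0,0,0],"rotation":[0.56,0,0],"grip":5},{"linear":[0,0,0],"rotation":[0.62,0,0],"grip":5},{"linear":[0,0,0],"rotation":[0.62,0,0],"grip":5}]'
python3 -c "
from h import *
st();print(sense()['wrist_torque']);z=rm().as_matrix()[:,2];print(np.degrees(np.arctan2(z[1],z[0])));snap('scene','scene19');a=cv2.imread('pics/scene19.png');cv2.imwrite('pics/c19.png',cv2.resize(a[150:300,100:320],None,fx=3.5,fy=3.5))"
```

```text
time_s: 26.65
eef_pos: [498.1, 96.5, 112.7]
ee_rot: [0.706, 0.023, 0.708, -0.02]
force: [3.6, 2.8, -2.9]
grip_width: 0.163
t 26.65 pos [498.1, 96.5, 112.7] x [-0.002, 0.004, -1.0] z [0.998, -0.061, -0.002] F [3.6, 2.8, -2.9] g 0.163 q [-0.04, 0.4, 1.7, 0.0, 1.04, 0.02]
[ 0.56112049 -0.65033611  1.31692496]
-3.5135547128397353
```

View pics/c19.png

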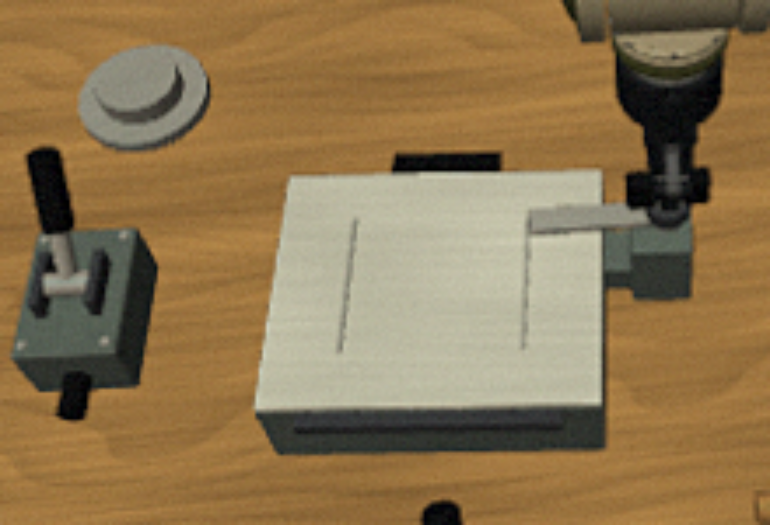

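The tongue lies over the lid, and the turning torque rose to 1.3 N m, so it's against the stop. Releasing.

```bash
python3 -m jog '[{"linear":[0,0,0],"rotation":[-0.02,0,0],"grip":40},{"linear":[0,0,0],"rotation":[-0.02,0,0],"grip":50},{"linear":[0,0,0],"rotation":[-0.02,0,0],"grip":50},{"linear":[0,0,0],"rotation":[-0.02,0,0],"grip":50},{"linear":[-0.1,0,0],"rotation":[0,0,0],"grip":50},{"linear":[-0.22,0,0],"rotation":[0,0,0],"grip":50},{"linear":[-0.34,0,0],"rotation":[0,0,0],"grip":50},{"linear":[-0.4,0,0],"rotation":[0,0,0],"grip":50},{"linear":[-0.4,0,0],"rotation":[0,0,0],"grip":50}]'
python3 -c "
from h import *
st();c,p,d=snap('wrist','wrist20');P=cloud(c,d)
m=(P[...,2]>136)&(P[...,2]<144)&(abs(P[...,0]-499)<60)&(abs(P[...,1]-96)<50)
r=cv2.minAreaRect(P[m][:,:2].astype(np.float32));print(m.sum(),r)
m=(P[...,2]>91)&(P[...,2]<98)&(abs(P[...,0]-499)<60)&(P[...,1]<80)
r=cv2.minAreaRect(P[m][:,:2].astype(np.float32));print(m.sum(),r)
c,p,d=snap('scene','scene20');P=cloud(c,d)
for uv in [(180,230),(200,240),(250,250),(190,210)]: print(uv,P[uv[1],uv[0]].round(1))
m=(P[...,2]>91)&(P[...,2]<98)&(abs(P[...,0]-499)<60)&(abs(P[...,1]-40)<50)
r=cv2.minAreaRect(P[m][:,:2].astype(np.float32));print(m.sum(),r)
"
```

```text
time_s: 27.45
eef_pos: [499.8, 95.8, 237.0]
ee_rot: [0.709, 0.023, 0.705, -0.02]
force: [0.2, 0.9, -0.0]
grip_width: 0.587
t 27.45 pos [499.8, 95.8, 237.0] x [0.006, 0.003, -1.0] z [0.998, -0.061, 0.005] F [0.2, 0.9, -0.0] g 0.587 q [-0.04, 0.27, 1.54, 0.0, 1.33, 0.02]
1840 ((498.4577941894531, 95.832275390625), (65.16962432861328, 14.97346019744873), 88.83085632324219)
1576 ((497.2106628417969, 31.00267791748047), (90.71614074707031, 21.94967269897461), 88.90817260742188)
(180, 230) [ 525.8 -211.4   84.2]
(200, 240) [ 564.2 -155.9   85.1]
(250, 250) [607.7 -23.8  82.3]
(190, 210) [ 462.1 -185.6   84.5]
210 ((497.3582458496094, 39.266639709472656), (99.37176513671875, 24.412092208862305), 86.85023498535156)
```

View pics/wrist20.png

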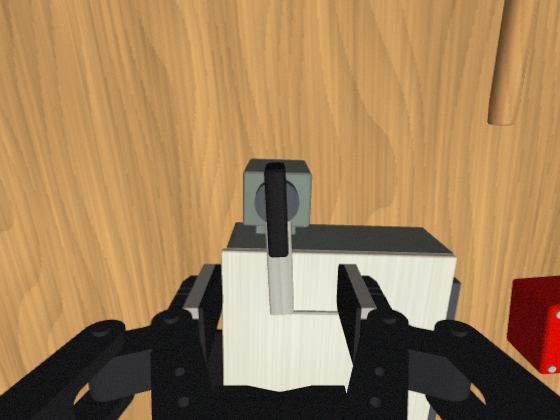

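The tongue is at 86° from the chest's +x, which is 1.50 rad, so it's at the stop. The earlier jam most likely came from the finger knuckles spreading along the jaw axis, so this time I'll push the lever with the jaw axis across the swing.

```bash
python3 -m jog '[{"linear":[0,-0.12,-0.05],"rotation":[0.2,0,0],"grip":20},{"linear":[0,-0.24,-0.1],"rotation":[0.4,0,0],"grip":0},{"linear":[0,-0.36,-0.15],"rotation":[0.6,0,0],"grip":0},{"linear":[0,-0.48,-0.2],"rotation":[0.8,0,0],"grip":0},{"linear":[0,-0.6,-0.25],"rotation":[1,0,0],"grip":0},{"linear":[0,-0.72,-0.3],"rotation":[1,0,0],"grip":0},{"linear":[0,-0.84,-0.35],"rotation":[1,0,0],"grip":0},{"linear":[0,-0.9,-0.35],"rotation":[1,0,0],"grip":0},{"linear":[0,-0.9,-0.35],"rotation":[1,0,0],"grip":0}]'
python3 -m jog '[{"linear":[0,0,0],"rotation":[0.2,0,0],"grip":0},{"linear":[0,0,0],"rotation":[0.4,0,0],"grip":0},{"linear":[0,0,0],"rotation":[0.6,0,0],"grip":0},{"linear":[0,0,0],"rotation":[0.8,0,0],"grip":0},{"linear":[0,0,0],"rotation":[1,0,0],"grip":0},{"linear":[0,0,0],"rotation":[1,0,0],"grip":0}]'
python3 -c "
from h import *
st();to([392,-375,230],yaw=np.radians(-94))"
```

```text
time_s: 28.3
eef_pos: [375.7, -169.8, 230.4]
ee_rot: [0.677, 0.198, 0.681, -0.196]
force: [-0.5, 0.6, -0.5]
grip_width: 0.003
time_s: 28.8
eef_pos: [375.4, -169.0, 229.2]
ee_rot: [0.606, 0.361, 0.612, -0.359]
force: [-0.3, 0.2, -0.1]
grip_width: -0.001
t 28.8 pos [375.4, -169.0, 229.2] x [-0.006, 0.007, -1.0] z [0.482, -0.876, -0.009] F [-0.3, 0.2, -0.1] g -0.001 q [-0.71, 0.07, 1.81, 0.0, 1.28, 0.36]
lin [-0.0077, -0.2823, 0.6285] rot [1.1448, -0.0158, 0.0091] steps lin 5.0 rot 4.6
```

```bash
python3 -m jog '[{"linear":[0,-0.05,0.12],"rotation":[0.2,0,0],"grip":0},{"linear":[0,-0.1,0.24],"rotation":[0.4,0,0],"grip":0},{"linear":[0,-0.16,0.36],"rotation":[0.6,0,0],"grip":0},{"linear":[0,-0.21,0.48],"rotation":[0.8,0,0],"grip":0},{"linear":[0,-0.28,0.6],"rotation":[1,0,0],"grip":0},{"linear":[0,-0.28,0.63],"rotation":[1,0,0],"grip":0},{"linear":[0,-0.28,0.63],"rotation":[1,0,0],"grip":0}]'
python3 -m jog '[{"linear":[0,0,0],"rotation":[0.14,0,0],"grip":0},{"linear":[0,0,0],"rotation":[0.14,0,0],"grip":0}]'
python3 -c "
from h import *
st();c,p,d=snap('scene','scene21');P=cloud(c,d)
x,y,z=P[...,0],P[...,1],P[...,2];near=(x>420)&(x<520)&(abs(y+380)<30)
for lo in range(95,180,15):
    m=near&(z>lo)&(z<lo+15)
    if m.sum(): print(lo,m.sum(),P[m].mean(0).round(1))
to([392,-375,140],yaw=np.radians(-94));to([510,-383,140],yaw=np.radians(-94))
a=cv2.imread('pics/scene21.png');cv2.imwrite('pics/c21.png',cv2.resize(a[130:280,50:270],None,fx=3.5,fy=3.5))"
```

```text
time_s: 29.38
eef_pos: [392.6, -376.6, 225.8]
ee_rot: [0.497, 0.499, 0.505, -0.499]
force: [0.4, 1.5, -0.1]
grip_width: 0.004
time_s: 29.55
eef_pos: [392.6, -375.4, 224.7]
ee_rot: [0.478, 0.517, 0.488, -0.516]
force: [0.8, 0.2, 0.4]
grip_width: 0.002
t 29.55 pos [392.6, -375.4, 224.7] x [-0.009, 0.011, -1.0] z [-0.066, -0.998, -0.01] F [0.8, 0.2, 0.4] g 0.002 q [-0.98, 0.37, 1.44, -0.0, 1.35, 0.66]
95 37 [ 487.1 -380.7  102.5]
110 43 [ 476.7 -378.4  119.1]
125 53 [ 469.6 -378.4  132.7]
140 61 [ 459.6 -378.2  147.1]
155 62 [ 449.5 -378.7  162.5]
170 2 [ 449.9 -377.9  171.2]
lin [0.2839, 0.0001, 0.002] rot [0.0144, -0.0196, 0.018] steps lin 2.0 rot 0.1
lin [0.2803, 0.3944, 0.004] rot [0.0144, -0.0196, 0.018] steps lin 3.5 rot 0.1
```

View pics/c21.png

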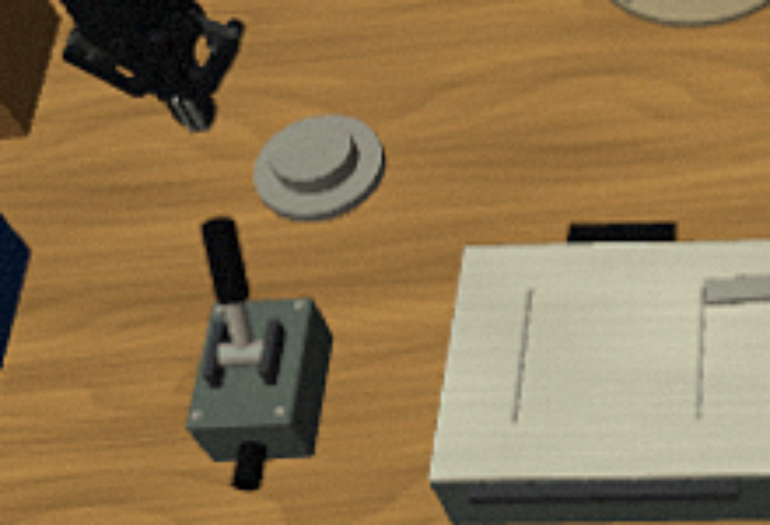

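```bash
python3 -m jog '[{"linear":[0.1,0,0],"rotation":[0,0,0],"grip":0},{"linear":[0.2,0,0],"rotation":[0,0,0],"grip":0},{"linear":[0.28,0,0],"rotation":[0,0,0],"grip":0},{"linear":[0.28,0,0],"rotation":[0,0,0],"grip":0},{"linear":[0.28,0.04,0],"rotation":[0,0,0],"grip":0},{"linear":[0.28,0.08,0],"rotation":[0,0,0],"grip":0},{"linear":[0.28,0.12,0],"rotation":[0,0,0],"grip":0},{"linear":[0.28,0.15,0],"rotation":[0,0,0],"grip":0},{"linear":[0.28,0.18,0],"rotation":[0,0,0],"grip":0},{"linear":[0.28,0.18,0],"rotation":[0,0,0],"grip":0}]'
python3 -m jog '[{"linear":[0,0.03,0],"rotation":[0,0,0],"grip":0},{"linear":[0,0.06,0],"rotation":[0,0,0],"grip":0},{"linear":[0,0.09,0],"rotation":[0,0,0],"grip":0}]'
python3 -c "
from h import *
st()"
```

```text
time_s: 30.43
eef_pos: [447.3, -377.6, 141.4]
ee_rot: [0.48, 0.515, 0.489, -0.514]
force: [-0.2, -1.0, 0.8]
grip_width: -0.003
time_s: 30.68
eef_pos: [475.3, -379.4, 144.0]
ee_rot: [0.482, 0.515, 0.488, -0.514]
force: [-3.3, 2.0, 20.1]
grip_width: 0.0
t 30.6833 pos [475.3, -379.4, 144.0] x [-0.004, 0.007, -1.0] z [-0.06, -0.998, -0.007] F [-3.3, 2.0, 20.1] g 0.0 q [-0.87, 0.57, 1.34, 0.0, 1.24, 0.76]
```

Something above the tips is catching the lever end, so I'll raise 22 mm and continue gently.

```bash
python3 -m jog '[{"linear":[-0.04,-0.01,0],"rotation":[0,0,0],"grip":0},{"linear":[-0.075,-0.01,0],"rotation":[0,0,0],"grip":0},{"linear":[-0.075,0,0],"rotation":[0,0,0],"grip":0},{"linear":[-0.075,0.02,0],"rotation":[0,0,0],"grip":0}]'
python3 -c "
from h import *
st();c,p,d=snap('scene','scene22')
a=cv2.imread('pics/scene22.png');cv2.imwrite('pics/c22.png',cv2.resize(a[150:270,60:220],None,fx=4.5,fy=4.5))"
```

```text
time_s: 31.02
eef_pos: [481.4, -380.2, 167.0]
ee_rot: [0.482, 0.515, 0.487, -0.514]
force: [-0.5, -0.0, -0.1]
grip_width: -0.002
t 31.0167 pos [481.4, -380.2, 167.0] x [-0.004, 0.007, -1.0] z [-0.06, -0.998, -0.006] F [-0.5, -0.0, -0.1] g -0.002 q [-0.86, 0.56, 1.3, 0.0, 1.29, 0.77]
```

View pics/c22.png

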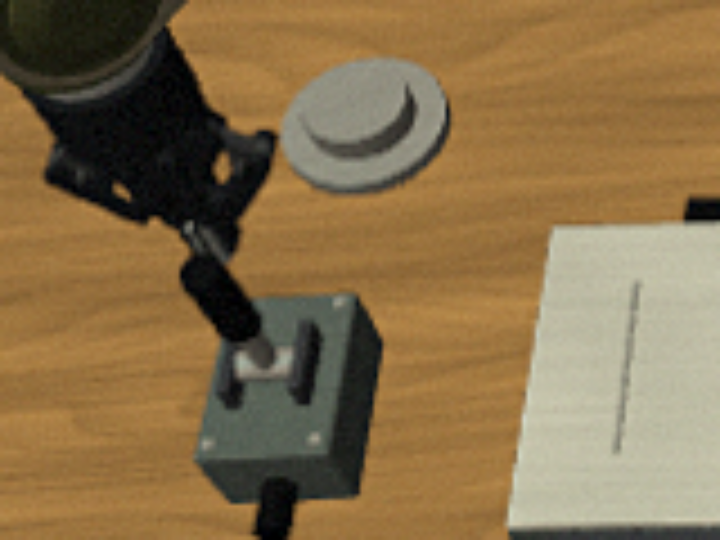

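```bash
python3 -m jog '[{"linear":[0,0.03,0],"rotation":[0,0,0],"grip":0},{"linear":[0,0.06,0],"rotation":[0,0,0],"grip":0},{"linear":[0,0.09,0],"rotation":[0,0,0],"grip":0},{"linear":[0,0.11,0],"rotation":[0,0,0],"grip":0},{"linear":[0,0.11,0],"rotation":[0,0,0],"grip":0}]'
python3 -c "
from h import *
st();c,p,d=snap('scene','scene23')
a=cv2.imread('pics/scene23.png');cv2.imwrite('pics/c23.png',cv2.resize(a[150:270,60:220],None,fx=4.5,fy=4.5))"
```

```text
time_s: 31.48
eef_pos: [515.9, -381.6, 165.0]
ee_rot: [0.482, 0.515, 0.488, -0.514]
force: [-0.1, -0.1, -1.1]
grip_width: 0.002
t 31.4833 pos [515.9, -381.6, 165.0] x [-0.005, 0.008, -1.0] z [-0.059, -0.998, -0.008] F [-0.1, -0.1, -1.1] g 0.002 q [-0.82, 0.63, 1.19, 0.0, 1.33, 0.81]
```

View pics/c23.png

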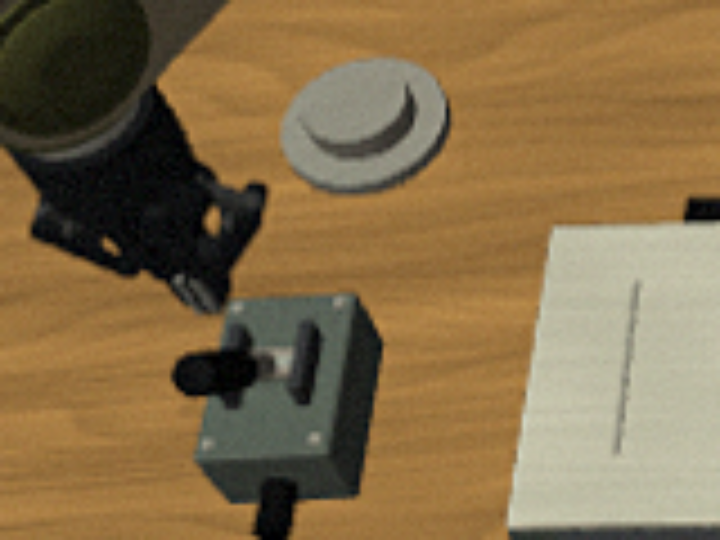

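The lever has fallen over to ON. I'll back away, lift, and do the final check with all the cameras.

```bash
python3 -m jog '[{"linear":[-0.1,-0.1,0],"rotation":[0,0,0],"grip":0},{"linear":[-0.2,-0.2,0],"rotation":[0,0,0],"grip":0},{"linear":[-0.25,-0.3,0],"rotation":[0,0,0],"grip":0},{"linear":[-0.25,-0.35,-0.1],"rotation":[0,0,0],"grip":0},{"linear":[-0.25,-0.35,-0.2],"rotation":[0,0,0],"grip":0},{"linear":[-0.25,-0.35,-0.3],"rotation":[0,0,0],"grip":0},{"linear":[-0.25,-0.35,-0.3],"rotation":[0,0,0],"grip":0},{"linear":[-0.25,-0.35,-0.3],"rotation":[0,0,0],"grip":0}]'
python3 -c "
from h import *
st();c,p,d=snap('scene','scene24');P=cloud(c,d);snap('side','side24')
x,y,z=P[...,0],P[...,1],P[...,2];near=(x>490)&(x<620)&(abs(y+384)<30)
for lo in range(95,180,15):
    m=near&(z>lo)&(z<lo+15)
    if m.sum(): print(lo,m.sum(),P[m].mean(0).round(1))
for th in (.6,.5): 
  e=np.array([.998*np.sin(th),-.065*np.sin(th),np.cos(th)]);print(th,proj(c,[np.array([501,-382.5,72])+112*e]).round(1))
for uv in [(180,230),(200,240),(250,250),(190,210)]: print(uv,P[uv[1],uv[0]].round(1))
m=(z>91)&(z<98)&(abs(x-499)<60)&(abs(y-40)<50)
print(m.sum(),cv2.minAreaRect(P[m][:,:2].astype(np.float32)))
"
```

```text
time_s: 32.2
eef_pos: [416.1, -285.4, 241.8]
ee_rot: [0.482, 0.515, 0.488, -0.514]
force: [0.4, -0.4, -0.1]
grip_width: 0.003
t 32.2 pos [416.1, -285.4, 241.8] x [-0.005, 0.008, -1.0] z [-0.058, -0.998, -0.007] F [0.4, -0.4, -0.1] g 0.003 q [-0.83, 0.26, 1.53, 0.0, 1.35, 0.79]
95 6 [ 517.2 -379.4   98.5]
110 16 [ 535.6 -375.5  119. ]
125 22 [ 541.3 -374.9  133.3]
140 33 [ 551.3 -375.8  147.4]
155 93 [ 562.3 -383.6  163.3]
170 2 [ 557.5 -384.3  171.5]
0.6 [[102.3 232.8]]
0.5 [[102.2 228.3]]
(180, 230) [ 524.4 -212.    81.9]
(200, 240) [ 564.6 -155.8   85.8]
(250, 250) [607.4 -23.8  81.7]
(190, 210) [ 460.5 -186.    82.4]
209 ((497.3213806152344, 40.34571075439453), (97.20112609863281, 24.29726791381836), 87.28404235839844)
```

View pics/scene24.png

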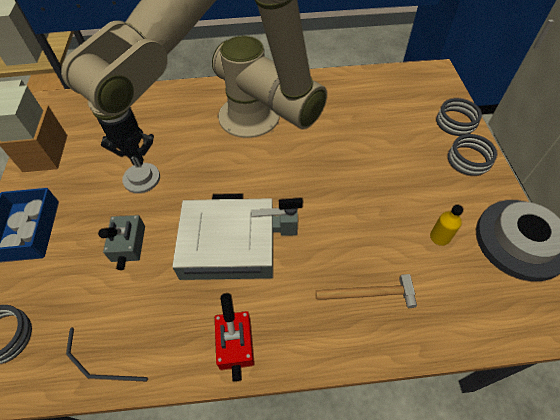

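View pics/side24.png

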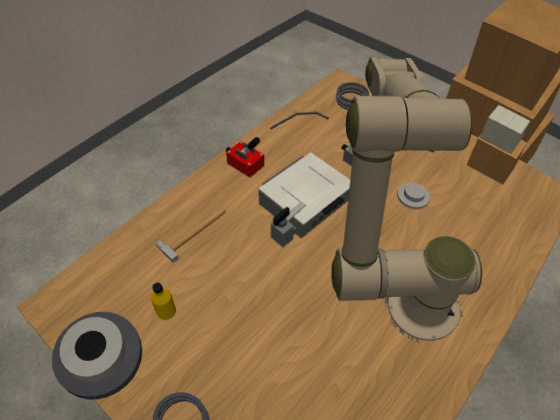

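The final views show the lid shut, the tongue over it at scene (265,212), the lever ON with its tip at (103,232), and no loose parts on the bench. The hammer, oil bottle and flange haven't moved. Handing in.

```bash
python3 -c "
from rig import finish_job
print(finish_job())"
```

```text
the job is handed in; nothing more can be done
None
```

The job is done in the order asked and handed in at about 32 s. I threw the lever off, laid the key and the ring flat and apart on the chest floor, and shut the lid. Then I turned the clamp to its stop and threw the lever on. Only one ring and one key were on the bench.

**Last checks:**
- **Lid:** its top measured about 82–86 mm at four points, against 83 mm expected when shut. I pressed it down with about 26 N to close it.
- **Clamp:** the tongue lies over the lid at about 1.50 rad. The turning torque rose to 1.3 N m, so it was against the stop.
- **Lever:** its depth readings match the ON position measured at the start.
- **Bystanders:** the hammer, oil bottle and flange look to be where they were, and the robot was touching nothing at the end.

**What went wrong:** while switching off, the gripper jammed on top of the lever. The wrist force read 96 N in the one reading I took, and a brief higher peak can't be ruled out. The limits are 120 N at the wrist and 40 N for the arm or gripper body. I don't know which part of the gripper touched the lever, so I can't rule out that the 40 N limit was passed. I lifted off and the lever fell to off by itself. The same catch happened more mildly (20 N) when switching on, and I raised the tool to clear it.

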